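# Set up the welding nest on the base plate

## Robot

A 6-joint arm with a two-finger parallel gripper is mounted at the origin on the work surface. World frame = base frame: x ahead of the robot, y to its left, z up, the work surface at z = 0. Lengths are in mm, angles in rad, forces in N, time in s.
With the tool pointing down it reaches from about 300 to 775 mm from the base axis. Payload 14.6 kg.
Tool frame: the origin (TCP) lies at the very end of the fingers, on their centre line; the grasp point (between the pads) lies 19 mm behind it; z points along the fingers, y is the line along which they close (so a half turn about z gives the same grasp; the last joint's range is limited). The gripper opens to 94 mm and grips with 3 to 60 N. Pads are 16 mm wide; open, the fingers measure 119 mm over their backs; the gripper's body (75 mm by 177 mm) begins 78 mm behind the grasp point.
Start: joints at [-1.21, 0.3, 1.521, -0, 1.321, -0.067], TCP at [228.171, -500.427, 205.446] pointing down, gripper open.
Joint ranges: [-3.03, 3.03], [-0.79, 2.21], [0.23, 2.52], [-1.04, 4.18], [0, 3.07], [-2.55, 2.55]. Speed limits (rad/s): [2.22, 2.22, 2.57, 3.14, 3.14, 3.14].

## Interface

Orientations are given as [roll, pitch, yaw] about the fixed x, y, z axes, in that order (R = Rz(yaw) Ry(pitch) Rx(roll)).
In Python, from cell import read_state, viewer, manip, models gives the robot as it stands.
- The arm moves only by the tool carry_out, never from a script. Its argument "deltas" is a list of rows, each an object with "dp": the shift along the tool's x, y, z in mm, a list of three; "roll": the turn about the tool's z in degrees; "gripper": the opening, from -1 (shut) to 1 (fully open), so that 0 is half open. In form: [{"dp": [tx, ty, tz], "roll": roll, "gripper": gripper}, ...]. A call has 1 to 12 rows; each row is the pose to reach, as a shift and turn from the pose commanded when the call began, along the tool's axes at that moment; what a row does not reach only later rows make up. A row lasts 1/12 s, in which the tool goes at most 41.7 mm and 7.16 degrees, less where a joint would pass 70% of its speed; a pose out of reach is approached as far as the arm can. A call with a gripper value outside its range is refused whole. The fingers move at their own pace and stop on an object; "newtons" is the grip in N (left out, the last holds). Time passes only in rows, so rows that repeat a pose let the fingers close. It gives the time, the measured TCP pose, the force, the opening and the grip force at its end, in the units of the state.
- read_state(): the state, without advancing time (a new reading comes with each control period).
- viewer.camera(name): name is "scene" or "top" or "wrist"; returns the picture (480x640x3 uint8, red, green, blue); there is no depth.
- viewer.camera_params(name): a dict with "fovy" (degrees; the focal length in pixels is half the picture's height over the tangent of half this angle, whatever the lens; pixels are square), "cx", "cy" (the principal point, pixels), "k1" (the pictures are not rectified: a ray, as slopes to the right and down, at radius r is drawn at 1 + k1 r^2 times it, then the intrinsics apply), "eye" and "attitude" of the camera in the world; the wrist camera has in their place "T_tool_cam" (4x4, takes a point from camera to tool coordinates, whose origin is the TCP and whose axes are the flange's). Camera axes: x right, y up, looking along -z (the intrinsics and any distortion apply to the point x, -y, -z); pixel columns grow to the right and rows downward; lengths in mm; the calibration is good to about 2 mm. A picture is of the moment at which its call begins: read the wrist's pose just before it. camera_params takes no time and is no camera call.
- manip.sign_off(): hands the job in; it is judged then, once.
Trained networks look in the newest picture that a camera, given by its name, has taken for a name from the list of things; names that differ only in an ending like _2 or _b are one class to them, and where a whole thing is asked for, a point or a joint stands for the part that bears it (a point fixed in the world has none). Each returns a list of dicts, best first, with "p" (0 to 1); they miss things now and then, are a little off and sometimes report something else, mostly with a low value. They report only what shows in the picture. A call takes as long as a camera call.
- models.cut_out(camera, label): "region" (480x640 bool, what is visible of it) and "box" ([left, top, right, bottom] in pixels, round what is visible of it).
The state is a dict: "clock": time; "joints": joint angles; "qd": joint speeds; "effort": joint torques, N m; "eef_pos": TCP position; "eef_rot": TCP orientation; "wrist_force": force on the tool from outside, world axes, zero at the start; "moment": the same for the moment, N m; "finger_gap": finger opening in mm; "finger_force": force on a finger pad.
Only numpy, scipy, OpenCV 4.12 (cv2) and the standard library are available. Lean on these libraries where they do the work, as an engineer would, in place of code of your own. Each camera call takes 0.05 s, during which the arm holds its last target. There are 200 camera calls.

## Task

Set up the welding nest: first clear the leftover yellow mouldings off the steel plate into the blue tray, then tap the nest lightly along the plate, now from one side and now from the other as it needs, never lifting it, until it sits centred in the scribed square and straight with it. When it is so placed and let go, swing both strap clamps over its flange and turn their wing nuts clockwise until fully tight, with the nest still in place. Do not knock the nest hard, and leave the tools and the spare horn where they lie.

Things in the scene. Friction and masses are not known exactly. Their poses are not given: they have to be found in the camera images.
- mark (a point): centre of the bright square (114 mm wide, sides along x and y) and crossing centre lines scribed, in a patch of blue layout paint, on the flat steel top plate of the welder base (340 x 400 mm, plate 65 mm above the table); x and y run along the base's short and long sides, z up
- nest: loose aluminium welding nest, 0.7 to 0.95 kg, standing flat on the plate: square flange 104 x 104 x 12 mm, on it a round boss 88 mm across, 36 mm high in all, with a black insert. Origin at the centre of its underside, x and y along the flange's sides, z up; placed right, x and y match the mark's. It slides when pushed with about 3 to 6 N and turns when pushed off its middle
- moulding1: yellow moulding, perhaps absent: square head 28 x 28 x 9 mm with a 16 mm collar 4 mm high and an upright 8 mm steel stud above it (30 mm tall in all), 25 g. Origin at the centre of the head's underside, x and y along the head's sides, z along the stud
- moulding2: yellow moulding, perhaps absent: square head 28 x 28 x 9 mm with a 16 mm collar 4 mm high and an upright 8 mm steel stud above it (30 mm tall in all), 25 g. Origin at the centre of the head's underside, x and y along the head's sides, z along the stud
- moulding3: yellow moulding, perhaps absent: square head 28 x 28 x 9 mm with a 16 mm collar 4 mm high and an upright 8 mm steel stud above it (30 mm tall in all), 25 g. Origin at the centre of the head's underside, x and y along the head's sides, z along the stud
- moulding4: yellow moulding, perhaps absent: square head 28 x 28 x 9 mm with a 16 mm collar 4 mm high and an upright 8 mm steel stud above it (30 mm tall in all), 25 g. Origin at the centre of the head's underside, x and y along the head's sides, z along the stud
- tray: empty blue open tray, 150 (x) x 120 (y) mm outside, 45 mm high, walls and floor 4 mm, fixed on the table on one side of the base (a grey tub of screws of the same size stands on the other). Origin at the centre of its underside, z up
- strap_a: strap clamp A: steel bar 28 x 12 mm swinging level about a stud at (+88, +88) mm in the mark's frame, stays where left. Origin on the stud axis at its underside, 13 mm above the plate; +x runs to its tip 73 mm away; tail 36 mm. Starts 1.9-2.4 rad clockwise (from above) of pointing at the mark; shut, +x points at the mark, tip 1.2 mm above the flange until tightened. It stops 0.2 rad past that. Friction 0.05 N m
- strap_b: strap clamp B: steel bar 28 x 12 mm swinging level about a stud at (-88, -88) mm in the mark's frame, stays where left. Origin on the stud axis at its underside, 13 mm above the plate; +x runs to its tip 73 mm away; tail 36 mm. Starts 1.9-2.4 rad clockwise (from above) of pointing at the mark; shut, +x points at the mark, tip 1.2 mm above the flange until tightened. It stops 0.2 rad past that. Friction 0.05 N m
- wing_a (a point): centre of the red wing of wing nut A: upright bar 46 mm long, 10 mm thick, 18 mm high on a 22 mm hub over clamp A's stud; 9 mm below the wing's top, 49 mm above the plate, 24 mm above the strap; x along the wing, y across it, z up
- nut_a (a joint): turn of wing nut A, rad, clockwise from above; 0 backed off, starts at 0 to 0.5. It drives nut and strap down 0.8 mm per rad and does not back off by itself: a shut strap meets the nest's flange at about 1.5 rad and presses harder from there; the nut is fully tight at its end stop, 3.2 rad. Friction about 0.05 N m
- wing_b (a point): centre of the red wing of wing nut B: upright bar 46 mm long, 10 mm thick, 18 mm high on a 22 mm hub over clamp B's stud; 9 mm below the wing's top, 49 mm above the plate, 24 mm above the strap; x along the wing, y across it, z up
- nut_b (a joint): turn of wing nut B, rad, clockwise from above; 0 backed off, starts at 0 to 0.5. It drives nut and strap down 0.8 mm per rad and does not back off by itself: a shut strap meets the nest's flange at about 1.5 rad and presses harder from there; the nut is fully tight at its end stop, 3.2 rad. Friction about 0.05 N m
- caliper: digital caliper, 200 mm long, lying on the table; bystander, origin under its middle
- marker: red and black marker pen, 125 mm long, lying on the table; bystander, origin under its middle
- knife: orange utility knife, 150 mm long, lying on the table; bystander, origin under its middle
- screwdriver: screwdriver lying on the table; bystander, origin under its middle, x along it
- hex_key: small black hex key, 70 x 26 x 6 mm, lying on the near left corner of the steel plate; bystander, origin under the middle of its long arm
- spare_horn: spare welding horn, a stepped steel cylinder 60 mm in diameter and 115 mm high standing on the table; bystander, origin at the centre of its foot

How it is judged:
By the outcome, as a careful person would: the job done as asked, in the order asked, and still so for the second after the job is handed in, with the robot touching nothing.
Of moulding1, moulding2, moulding3, moulding4 only 2 to 4 are there at a start; the rules pass over those that are not, and their reading is None.
At some moment in a run one of moulding1, moulding2, moulding3, moulding4 may be knocked a few centimetres aside while the robot is not near it.
Once in a run the grip may slacken for a moment while it holds something.
It also fails if it takes over 210 s, if anything falls off the work surface, if the arm or the gripper's body presses on something with over 40 N, if the wrist force passes 120 N, or if a joint passes its speed limit or range.

## Working session

There is one attempt and no reset: what is moved stays moved. The work goes in short steps, Python scripts to look and compute and a tool call to move; the robot and the scene stay as the last step left them, time stands still between calls to the robot, and variables do not carry over. Pictures are saved under pics/ and viewed, at most 14 in all, crops included, and the job is handed in when it is done.

Besides the shell and the picture viewer there is one more tool, called after "Request:" in YAML: its name, and indented under it one key for each argument. carry_out: Moves the arm, as the interface text tells. Its arguments: {"type":"object","properties":{"deltas":{"type":"array"},"newtons":{"type":"number"}},"required":["deltas"]}

```bash
ls; mkdir -p pics; cat > h.py <<'E'
import numpy as np, cv2
from scipy.spatial.transform import Rotation as R
from cell import read_state, viewer, manip, models
def snap(name, fn=None):
    s=read_state(); im=viewer.camera(name)
    if fn: cv2.imwrite('pics/'+fn, im[:,:,::-1])
    return s,im
def cam(name,s=None):
    P=viewer.camera_params(name); f=240/np.tan(np.radians(P['fovy'])/2)
    if 'T_tool_cam' in P:
        T=np.array(P['T_tool_cam']); Rt=R.from_euler('xyz',s['eef_rot']).as_matrix()
        return P,f,Rt@T[:3,:3],Rt@T[:3,3]+np.array(s['eef_pos'])
    a=np.array(P['attitude']); Rm=a if a.shape==(3,3) else R.from_euler('xyz',a).as_matrix()
    return P,f,Rm,np.array(P['eye'])
def ray(name,uv,z,s=None):
    """pixels -> world points at height z"""
    P,f,Rm,e=cam(name,s); uv=np.atleast_2d(np.array(uv,float))
    d=(uv-[P['cx'],P['cy']])/f; u=d.copy()
    for _ in range(30): u=d/(1+P['k1']*(u**2).sum(1,keepdims=True))
    w=np.c_[u[:,0],-u[:,1],-np.ones(len(u))]@Rm.T
    return e+w*((z-e[2])/w[:,2:3])
def proj(name,X,s=None):
    P,f,Rm,e=cam(name,s); c=(np.atleast_2d(X)-e)@Rm
    u=np.c_[c[:,0],-c[:,1]]/-c[:,2:3]
    return u*(1+P['k1']*(u**2).sum(1,keepdims=True))*f+[P['cx'],P['cy']]
E
python3 - <<'E'
from h import *
s,im=snap('top','top0.png'); print(s); snap('scene','scene0.png')
for n in ['top','scene','wrist']: print(viewer.camera_params(n))
E
```

```text
pics
{'clock': 0.0, 'joints': array([-1.20956559e+00,  3.00476542e-01,  1.52155257e+00, -1.76377851e-05,
        1.32072462e+00, -6.65874446e-02]), 'qd': array([-0.00042912, -0.00095061,  0.00174406,  0.00044417,  0.00221099,
       -0.00018632]), 'effort': array([-1.49367293e-03, -5.31812990e+01, -3.52732301e+01,  7.07569672e-02,
        2.44608679e-02, -8.87944020e-05]), 'eef_pos': array([ 228.09556694, -500.18839599,  204.89541455]), 'eef_rot': array([-3.14043301e+00, -6.02096933e-05,  4.27822520e-01]), 'wrist_force': array([ 0.3566005 , -0.16304454, -1.05299737]), 'moment': array([ 0.03621322,  0.01409756, -0.01916111]), 'finger_force': 0.0, 'finger_gap': 94.11265226363098}
{'fovy': 52.052656388503756, 'cx': 325.20694454607764, 'cy': 245.71676862236075, 'k1': 0.0034232253578378785, 'eye': array([ 385.60453289,   -8.5261291 , 1064.73211744]), 'attitude': array([ 0.14280178,  0.0117013 , -1.57177098])}
{'fovy': 51.07826577130972, 'cx': 312.7043202794546, 'cy': 235.33749229030118, 'k1': -0.04746426266343746, 'eye': array([1334.5565822 ,  617.82365545,  701.32058783]), 'attitude': array([ 1.04088427, -0.02044449,  2.22886225])}
{'fovy': 67.95330270755522, 'cx': 321.47814912492703, 'cy': 241.79075950149618, 'k1': -0.05092856909417957, 'T_tool_cam': array([[-2.79940991e-04,  9.73273581e-01,  2.29648555e-01,
         6.60531119e+01],
       [ 9.99999955e-01,  2.96859158e-04, -3.91215036e-05,
        -1.64373748e-01],
       [-1.06249202e-04,  2.29648534e-01, -9.73273620e-01,
        -1.78677905e+02],
       [ 0.00000000e+00,  0.00000000e+00,  0.00000000e+00,
         1.00000000e+00]])}
```

View pics/top0.png

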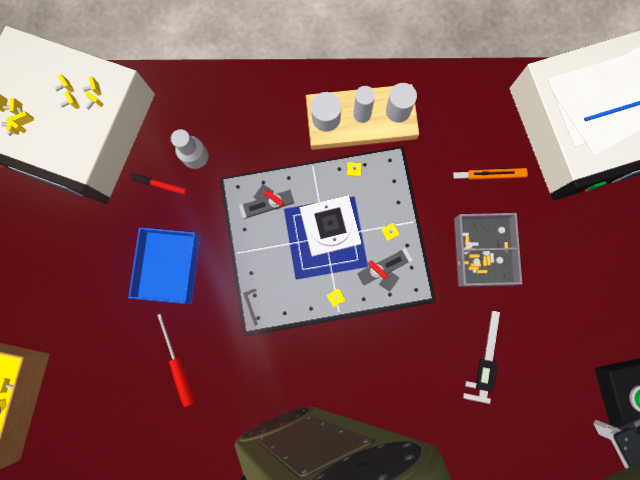

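```bash
python3 - <<'E'
from h import *
snap('top')
Z={'nest':77,'moulding1':74,'tray':45,'strap_a':90,'wing_a':123,'spare_horn':115,'hex_key':70}
for l,z in Z.items():
    for d in models.cut_out('top',l)[:5]:
        m=d['region']; v,u=np.nonzero(m); pts=ray('top',np.c_[u,v],z)
        (c,sz,an)=cv2.minAreaRect(pts[:,:2].astype(np.float32))
        print(l,round(d['p'],2),d['box'],m.sum(),'mean',pts[:,:2].mean(0).round(1),'rect',np.round(c,1),np.round(sz,1),round(an,1))
E
```

```text
nest 0.85 [300.4, 194.3, 363.9, 256.2] 2478 mean [570.4  -7.6] rect [570.4  -7.6] [104.1 103.9] 14.5
moulding1 0.48 [327.3, 288.0, 344.9, 307.7] 182 mean [423.4 -18.8] rect [423.6 -18.4] [27.  27.3] 29.5
moulding1 0.47 [345.7, 162.4, 362.1, 175.5] 196 mean [691.2 -56.7] rect [691.4 -57.2] [29.2 30.2] 89.6
moulding1 0.44 [381.8, 222.3, 397.3, 239.3] 167 mean [ 557.1 -130.1] rect [ 557.  -130.3] [26.6 26.8] 26.6
tray 0.73 [128.8, 227.3, 198.7, 303.9] 4441 mean [492.1 338.6] rect [493.2 338. ] [132.6 149.8] 84.5
strap_a 0.82 [358.8, 251.0, 412.6, 284.4] 588 mean [ 486.5 -120.6] rect [ 483.7 -115.9] [ 29.2 109.6] 27.1
strap_a 0.65 [237.0, 189.6, 293.8, 219.6] 678 mean [610.1 129.5] rect [612.8 123. ] [ 34.4 112.3] 18.3
wing_a 0.62 [264.2, 190.0, 282.7, 206.0] 175 mean [615.8 104.7] rect [616.  105.3] [45.  20.9] 39.5
wing_a 0.53 [369.3, 264.7, 388.0, 278.7] 177 mean [473.7 -98.2] rect [472.7 -97.2] [44.7 18.4] 48.2
spare_horn 0.87 [171.6, 130.8, 210.2, 168.7] 947 mean [719.4 275.6] rect [721.1 277.9] [92.6 54.1] 45.1
hex_key 0.62 [242.6, 292.1, 260.2, 327.8] 166 mean [411.9 155. ] rect [405.1 154.8] [70.6 24.9] 4.5
hex_key 0.49 [264.7, 187.2, 284.1, 208.5] 171 mean [628.3 109.6] rect [628.6 110.8] [49.5 20.6] 44.6
```

The top view shows three mouldings on the plate at px (354,168), (391,232) and (336,298). The nest is at (330,225), up and right of the scribed square. Wing nut A is at (273,198), wing nut B at (378,270), and the tray is on the left at (164,266).

I'm moving over the nearest moulding.

Request:
carry_out:
  deltas:
    - {"dp": [453,-200,45],"roll": 24.5,"gripper": -0.1}
    - {"dp": [453,-200,45],"roll": 24.5,"gripper": -0.1}
    - {"dp": [453,-200,45],"roll": 24.5,"gripper": -0.1}
    - {"dp": [453,-200,45],"roll": 24.5,"gripper": -0.1}
    - {"dp": [453,-200,45],"roll": 24.5,"gripper": -0.1}
    - {"dp": [453,-200,45],"roll": 24.5,"gripper": -0.1}
    - {"dp": [453,-200,45],"roll": 24.5,"gripper": -0.1}
    - {"dp": [453,-200,45],"roll": 24.5,"gripper": -0.1}
    - {"dp": [453,-200,45],"roll": 24.5,"gripper": -0.1}
    - {"dp": [453,-200,45],"roll": 24.5,"gripper": -0.1}
    - {"dp": [453,-200,45],"roll": 24.5,"gripper": -0.1}
    - {"dp": [453,-200,45],"roll": 24.5,"gripper": -0.1}
  newtons: 25

```text
clock: 1.5
eef_pos: [554.3, -133.4, 161.0]
eef_rot: [3.141, -0.0, 0.0]
wrist_force: [0.3, -0.2, 0.1]
finger_gap: 42.3
finger_force: 0.0
```

Request:
carry_out:
  deltas:
    - {"dp": [0,0,0],"roll": 0,"gripper": -0.1}
    - {"dp": [0,0,0],"roll": 0,"gripper": -0.1}

```text
clock: 1.67
eef_pos: [553.8, -133.7, 160.4]
eef_rot: [-3.141, 0.001, 0.003]
wrist_force: [-1.7, -0.5, -0.8]
finger_gap: 42.0
finger_force: 0.0
```

```bash
cat > mould.py <<'E'
from h import *
import sys
def moulds(c,s=None,pmin=0.2):
    out=[]
    for d in models.cut_out(c,'moulding1'):
        if d['p']<pmin: continue
        v,u=np.nonzero(d['region']); p=ray(c,np.c_[u,v],74,s); 
        r=cv2.minAreaRect(p[:,:2].astype(np.float32))
        out.append((round(d['p'],2),np.round(r[0],1),np.round(r[1],1),round(r[2],1),d['box']))
    return out
if __name__=='__main__':
    for c in sys.argv[1:]:
        s,_=snap(c,c+'%.1f.png'%read_state()['clock'])
        print(c,s['clock'],s['eef_pos'].round(1),s['eef_rot'].round(3),s['joints'].round(2),round(s['finger_gap'],1),s['wrist_force'].round(1))
        for o in moulds(c,s): print(*o)
E
python3 mould.py wrist
```

```text
wrist 1.6667 [ 553.8 -133.7  160.4] [-3.141e+00  1.000e-03  3.000e-03] [-0.3   0.38  1.52 -0.    1.24  1.27] 42.0 [-1.7 -0.5 -0.8]
0.95 [ 559.8 -131.8] [29.7 28.7] 27.0 [293.3, 215.1, 342.0, 265.0]
0.69 [690.5 -59.8] [29.7 29.3] 85.4 [193.2, 33.6, 240.8, 76.2]
```

Request:
carry_out:
  deltas:
    - {"dp": [5,-2,40],"roll": 0,"gripper": -0.1}
    - {"dp": [5,-2,79],"roll": 0,"gripper": -0.1}
    - {"dp": [5,-2,79],"roll": 0,"gripper": -0.1}
    - {"dp": [5,-2,79],"roll": 0,"gripper": -1}
    - {"dp": [5,-2,79],"roll": 0,"gripper": -1}
    - {"dp": [5,-2,79],"roll": 0,"gripper": -1}
    - {"dp": [5,-2,79],"roll": 0,"gripper": -1}
    - {"dp": [5,-2,79],"roll": 0,"gripper": -1}
    - {"dp": [5,-2,79],"roll": 0,"gripper": -1}
    - {"dp": [5,-2,40],"roll": 0,"gripper": -1}
    - {"dp": [5,-2,-5],"roll": 0,"gripper": -1}
    - {"dp": [5,-2,-5],"roll": 0,"gripper": -1}
  newtons: 30

```text
clock: 2.77
eef_pos: [560.6, -133.9, 173.6]
eef_rot: [3.139, -0.01, 0.0]
wrist_force: [0.3, -0.8, 1.7]
finger_gap: 6.4
finger_force: 30.0
```

```bash
python3 mould.py wrist
```

```text
wrist 2.7667 [ 560.6 -133.9  173.6] [ 3.139 -0.01   0.   ] [-0.3   0.38  1.49  0.    1.26  1.27] 6.4 [ 0.3 -0.8  1.7]
0.81 [ 532.7 -134.3] [43.  41.5] 27.9 [289.1, 243.1, 346.6, 310.6]
0.78 [690.7 -59.9] [28.9 28.8] 87.9 [200.2, 51.6, 241.6, 90.1]
0.5 [422.1  -6.5] [26.2  5.1] 4.3 [177.9, 378.6, 185.7, 406.1]
```

Request:
carry_out:
  deltas:
    - {"dp": [-104,-467,0],"roll": 0,"gripper": -1}
    - {"dp": [-104,-467,0],"roll": 0,"gripper": -1}
    - {"dp": [-104,-467,0],"roll": 0,"gripper": -1}
    - {"dp": [-104,-467,0],"roll": 0,"gripper": -1}
    - {"dp": [-104,-467,0],"roll": 0,"gripper": -1}
    - {"dp": [-104,-467,0],"roll": 0,"gripper": -1}
    - {"dp": [-104,-467,0],"roll": 0,"gripper": -1}
    - {"dp": [-104,-467,0],"roll": 0,"gripper": -1}
    - {"dp": [-104,-467,0],"roll": 0,"gripper": -1}
    - {"dp": [-104,-467,0],"roll": 0,"gripper": -1}
    - {"dp": [-104,-467,0],"roll": 0,"gripper": -1}
    - {"dp": [-104,-467,0],"roll": 0,"gripper": -1}

```text
clock: 3.87
eef_pos: [452.0, 337.2, 164.3]
eef_rot: [3.141, 0.002, 0.003]
wrist_force: [-0.5, 0.5, 0.3]
finger_gap: 6.8
finger_force: 30.0
```

Request:
carry_out:
  deltas:
    - {"dp": [0,0,0],"roll": 0,"gripper": -1}
    - {"dp": [0,0,0],"roll": 0,"gripper": -1}

```text
clock: 4.03
eef_pos: [453.2, 334.1, 164.3]
eef_rot: [3.14, 0.002, 0.002]
wrist_force: [0.5, -0.6, 0.7]
finger_gap: 6.7
finger_force: 30.0
```

```bash
python3 mould.py wrist; python3 - <<'E'
from h import *
s,_=snap('wrist'); 
for d in models.cut_out('wrist','tray')[:2]:
    v,u=np.nonzero(d['region']); p=ray('wrist',np.c_[u,v],45,s); print(d['p'],d['box'],cv2.minAreaRect(p[:,:2].astype(np.float32)))
E
```

```text
wrist 4.0333 [453.2 334.1 164.3] [3.14e+00 2.00e-03 2.00e-03] [ 0.57  0.37  1.53 -0.    1.25  2.14] 6.7 [ 0.5 -0.6  0.7]
0.88 [427.2 334.1] [42.1 40.9] 28.2 [285.8, 245.0, 344.0, 307.8]
0.91 [234.2, 85.6, 390.4, 282.1] ((494.8717956542969, 343.5386962890625), (120.95391082763672, 149.45167541503906), 84.3675765991211)
```

Request:
carry_out:
  deltas:
    - {"dp": [0,-10,40],"roll": 0,"gripper": -1}
    - {"dp": [0,-10,80],"roll": 0,"gripper": -1}
    - {"dp": [0,-10,120],"roll": 0,"gripper": -1}
    - {"dp": [0,-10,138],"roll": 0,"gripper": -1}
    - {"dp": [0,-10,138],"roll": 0,"gripper": -1}
    - {"dp": [0,-10,138],"roll": 0,"gripper": -0.4}
    - {"dp": [0,-10,138],"roll": 0,"gripper": -0.4}
    - {"dp": [0,-10,138],"roll": 0,"gripper": -0.4}
    - {"dp": [0,-10,100],"roll": 0,"gripper": -0.4}
    - {"dp": [0,-10,60],"roll": 0,"gripper": -0.1}
    - {"dp": [0,-10,20],"roll": 0,"gripper": -0.1}
    - {"dp": [0,-10,0],"roll": 0,"gripper": -0.1}

```text
clock: 5.23
eef_pos: [455.4, 344.5, 172.8]
eef_rot: [-3.137, -0.007, 0.0]
wrist_force: [1.3, 0.5, -0.0]
finger_gap: 41.7
finger_force: 0.0
```

```bash
python3 mould.py wrist top
```

```text
wrist 5.2333 [455.4 344.5 172.8] [-3.137 -0.007  0.   ] [0.58 0.37 1.51 0.   1.26 2.15] 41.7 [ 1.3  0.5 -0. ]
0.61 [468.1 343.3] [23.6 22.6] 25.8 [302.3, 209.1, 339.9, 246.6]
0.34 [630.2 325.9] [ 4.  13.5] 0.2 [338.2, 0.0, 358.0, 7.3]
top 5.3333 [455.7 344.7 171.9] [-3.136 -0.008  0.   ] [0.58 0.37 1.51 0.   1.25 2.15] 42.3 [-0.9  0.8 -1. ]
0.66 [424.3 -18. ] [29.5 29.6] 26.4 [327.4, 288.0, 345.9, 307.3]
0.43 [689.3 -58.2] [27.1 30.1] 89.6 [347.5, 164.2, 363.0, 177.3]
0.42 [451.8 320.8] [30.1 24.3] 2.5 [162.3, 276.3, 174.4, 295.2]
```

Request:
carry_out:
  deltas:
    - {"dp": [-29,364,0],"roll": 0,"gripper": -0.1}
    - {"dp": [-29,364,0],"roll": 0,"gripper": -0.1}
    - {"dp": [-29,364,0],"roll": 0,"gripper": -0.1}
    - {"dp": [-29,364,0],"roll": 0,"gripper": -0.1}
    - {"dp": [-29,364,0],"roll": 0,"gripper": -0.1}
    - {"dp": [-29,364,0],"roll": 0,"gripper": -0.1}
    - {"dp": [-29,364,0],"roll": 0,"gripper": -0.1}
    - {"dp": [-29,364,0],"roll": 0,"gripper": -0.1}
    - {"dp": [-29,364,0],"roll": 0,"gripper": -0.1}
    - {"dp": [-29,364,0],"roll": 0,"gripper": -0.1}
    - {"dp": [-29,364,0],"roll": 0,"gripper": -0.1}
    - {"dp": [-29,364,0],"roll": 0,"gripper": -0.1}

```text
clock: 6.43
eef_pos: [424.9, -19.9, 165.4]
eef_rot: [-3.141, 0.001, -0.0]
wrist_force: [0.1, 0.1, 0.9]
finger_gap: 42.3
finger_force: 0.0
```

```bash
python3 mould.py wrist
```

```text
wrist 6.4333 [424.9 -19.9 165.4] [-3.141e+00  1.000e-03 -0.000e+00] [-0.13  0.06  1.9   0.    1.18  1.44] 42.3 [0.1 0.1 0.9]
```

View pics/wrist6.4.png

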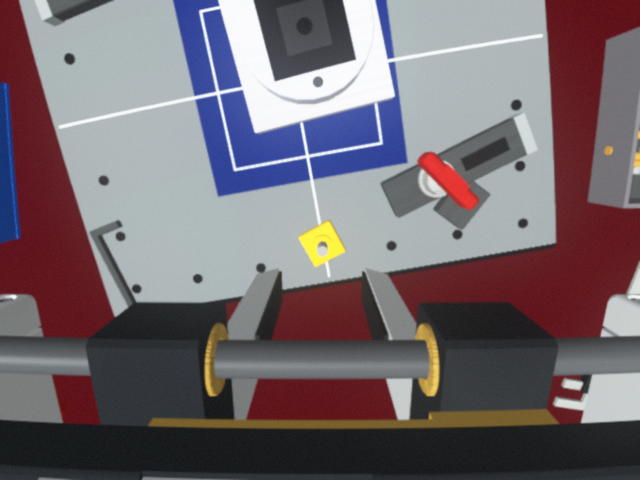

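```bash
python3 mould.py top wrist
```

```text
top 6.5333 [425.1 -19.3 165.6] [-3.141e+00  1.000e-03  2.000e-03] [-0.13  0.06  1.9   0.    1.18  1.44] 42.3 [-0.7 -0.9 -0.3]
0.57 [450.2 322.8] [26.7 27.5] 26.9 [159.5, 275.5, 174.0, 294.2]
0.46 [690.4 -58.2] [22.9 28. ] 89.6 [348.3, 162.3, 360.8, 177.3]
wrist 6.6333 [425.2 -19.3 165.8] [-3.141e+00  0.000e+00  2.000e-03] [-0.13  0.06  1.9   0.    1.18  1.44] 42.1 [-0.2  0.1  0.2]
0.9 [426.2 -19.9] [29.  27.9] 27.6 [300.4, 222.3, 347.0, 265.8]
```

The moulding is at px (322,245), between the fingers, with its stud upright.

Request:
carry_out:
  deltas:
    - {"dp": [1,0,40],"roll": 0,"gripper": -0.1}
    - {"dp": [1,0,80],"roll": 0,"gripper": -0.1}
    - {"dp": [1,0,84],"roll": 0,"gripper": -0.1}
    - {"dp": [1,0,84],"roll": 0,"gripper": -1}
    - {"dp": [1,0,84],"roll": 0,"gripper": -1}
    - {"dp": [1,0,84],"roll": 0,"gripper": -1}
    - {"dp": [1,0,84],"roll": 0,"gripper": -1}
    - {"dp": [1,0,84],"roll": 0,"gripper": -1}
    - {"dp": [1,0,84],"roll": 0,"gripper": -1}
    - {"dp": [1,0,40],"roll": 0,"gripper": -1}
    - {"dp": [1,0,0],"roll": 0,"gripper": -1}
    - {"dp": [1,0,0],"roll": 0,"gripper": -1}

```text
clock: 7.73
eef_pos: [428.8, -20.6, 172.9]
eef_rot: [3.14, -0.01, 0.0]
wrist_force: [0.7, 0.3, 0.8]
finger_gap: 6.9
finger_force: 30.0
```

Request:
carry_out:
  deltas:
    - {"dp": [67,-362,0],"roll": 0,"gripper": -1}
    - {"dp": [67,-362,0],"roll": 0,"gripper": -1}
    - {"dp": [67,-362,0],"roll": 0,"gripper": -1}
    - {"dp": [67,-362,0],"roll": 0,"gripper": -1}
    - {"dp": [67,-362,0],"roll": 0,"gripper": -1}
    - {"dp": [67,-362,0],"roll": 0,"gripper": -1}
    - {"dp": [67,-362,0],"roll": 0,"gripper": -1}
    - {"dp": [67,-362,0],"roll": 0,"gripper": -1}
    - {"dp": [67,-362,0],"roll": 0,"gripper": -1}
    - {"dp": [67,-362,0],"roll": 0,"gripper": -1}
    - {"dp": [67,-362,0],"roll": 0,"gripper": -1}
    - {"dp": [67,-362,0],"roll": 0,"gripper": -1}

```text
clock: 8.73
eef_pos: [493.0, 341.2, 166.0]
eef_rot: [3.141, 0.0, 0.0]
wrist_force: [-0.3, -0.7, 0.0]
finger_gap: 6.7
finger_force: 30.0
```

```bash
python3 mould.py wrist
```

```text
wrist 8.7333 [493.  341.2 166. ] [3.141 0.    0.   ] [ 0.54  0.44  1.42 -0.    1.28  2.12] 6.7 [-0.3 -0.7  0. ]
0.73 [465.9 340.4] [41.6 40.2] 34.4 [291.4, 249.2, 346.8, 311.2]
0.52 [485.2 348. ] [ 2.2 19.9] 27.3 [301.7, 247.7, 324.4, 263.3]
```

Request:
carry_out:
  deltas:
    - {"dp": [0,0,40],"roll": 0,"gripper": -1}
    - {"dp": [0,0,80],"roll": 0,"gripper": -1}
    - {"dp": [0,0,120],"roll": 0,"gripper": -1}
    - {"dp": [0,0,140],"roll": 0,"gripper": -1}
    - {"dp": [0,0,140],"roll": 0,"gripper": -1}
    - {"dp": [0,0,140],"roll": 0,"gripper": -0.4}
    - {"dp": [0,0,140],"roll": 0,"gripper": -0.4}
    - {"dp": [0,0,140],"roll": 0,"gripper": -0.4}
    - {"dp": [0,0,100],"roll": 0,"gripper": -0.4}
    - {"dp": [0,0,60],"roll": 0,"gripper": -0.1}
    - {"dp": [0,0,20],"roll": 0,"gripper": -0.1}
    - {"dp": [0,0,0],"roll": 0,"gripper": -0.1}

```text
clock: 9.83
eef_pos: [494.3, 342.5, 173.1]
eef_rot: [-3.137, -0.007, 0.0]
wrist_force: [0.4, -0.2, 0.7]
finger_gap: 41.7
finger_force: 0.0
```

Request:
carry_out:
  deltas:
    - {"dp": [197,400,0],"roll": 0,"gripper": -0.1}
    - {"dp": [197,400,0],"roll": 0,"gripper": -0.1}
    - {"dp": [197,400,0],"roll": 0,"gripper": -0.1}
    - {"dp": [197,400,0],"roll": 0,"gripper": -0.1}
    - {"dp": [197,400,0],"roll": 0,"gripper": -0.1}
    - {"dp": [197,400,0],"roll": 0,"gripper": -0.1}
    - {"dp": [197,400,0],"roll": 0,"gripper": -0.1}
    - {"dp": [197,400,0],"roll": 0,"gripper": -0.1}
    - {"dp": [197,400,0],"roll": 0,"gripper": -0.1}
    - {"dp": [197,400,0],"roll": 0,"gripper": -0.1}
    - {"dp": [197,400,0],"roll": 0,"gripper": -0.1}
    - {"dp": [197,400,0],"roll": 0,"gripper": -0.1}

```text
clock: 10.83
eef_pos: [691.4, -63.8, 167.2]
eef_rot: [3.141, -0.002, -0.005]
wrist_force: [-0.1, -0.3, 0.2]
finger_gap: 42.3
finger_force: 0.0
```

Request:
carry_out:
  deltas:
    - {"dp": [0,0,0],"roll": 0,"gripper": -0.1}
    - {"dp": [0,0,0],"roll": 0,"gripper": -0.1}
    - {"dp": [0,0,0],"roll": 0,"gripper": -0.1}

```text
clock: 11.08
eef_pos: [690.0, -57.0, 167.1]
eef_rot: [3.142, -0.001, 0.001]
wrist_force: [-0.9, 0.2, -0.2]
finger_gap: 42.5
finger_force: 0.0
```

```bash
python3 mould.py wrist top
```

```text
wrist 11.0833 [690.  -57.  167.1] [ 3.142e+00 -1.000e-03  1.000e-03] [-0.14  0.65  1.1   0.    1.39  1.43] 42.5 [-0.9  0.2 -0.2]
0.8 [693.2 -59. ] [27.9 29.5] 86.9 [307.0, 222.9, 343.6, 258.9]
top 11.1833 [690.  -57.  166.8] [ 3.142e+00 -1.000e-03  2.000e-03] [-0.14  0.65  1.1   0.    1.39  1.43] 42.1 [-0.4  0.4 -0.8]
0.65 [483.9 321. ] [28.3 27.7] 28.4 [158.7, 262.6, 176.7, 278.6]
0.64 [450.7 322.9] [27.6 29.3] 26.9 [157.4, 274.4, 172.9, 292.6]
```

Request:
carry_out:
  deltas:
    - {"dp": [3,2,40],"roll": 0,"gripper": -0.1}
    - {"dp": [3,2,80],"roll": 0,"gripper": -0.1}
    - {"dp": [3,2,86],"roll": 0,"gripper": -0.1}
    - {"dp": [3,2,86],"roll": 0,"gripper": -1}
    - {"dp": [3,2,86],"roll": 0,"gripper": -1}
    - {"dp": [3,2,86],"roll": 0,"gripper": -1}
    - {"dp": [3,2,86],"roll": 0,"gripper": -1}
    - {"dp": [3,2,86],"roll": 0,"gripper": -1}
    - {"dp": [3,2,86],"roll": 0,"gripper": -1}
    - {"dp": [3,2,40],"roll": 0,"gripper": -1}
    - {"dp": [3,2,0],"roll": 0,"gripper": -1}
    - {"dp": [3,2,0],"roll": 0,"gripper": -1}

```text
clock: 12.28
eef_pos: [695.7, -60.5, 175.4]
eef_rot: [3.14, -0.012, 0.0]
wrist_force: [-0.4, 0.2, 1.4]
finger_gap: 8.0
finger_force: 3.0
```

Request:
carry_out:
  deltas:
    - {"dp": [-161,-398,0],"roll": 0,"gripper": -1}
    - {"dp": [-161,-398,0],"roll": 0,"gripper": -1}
    - {"dp": [-161,-398,0],"roll": 0,"gripper": -1}
    - {"dp": [-161,-398,0],"roll": 0,"gripper": -1}
    - {"dp": [-161,-398,0],"roll": 0,"gripper": -1}
    - {"dp": [-161,-398,0],"roll": 0,"gripper": -1}
    - {"dp": [-161,-398,0],"roll": 0,"gripper": -1}
    - {"dp": [-161,-398,0],"roll": 0,"gripper": -1}
    - {"dp": [-161,-398,0],"roll": 0,"gripper": -1}
    - {"dp": [-161,-398,0],"roll": 0,"gripper": -1}
    - {"dp": [-161,-398,0],"roll": 0,"gripper": -1}
    - {"dp": [-161,-398,0],"roll": 0,"gripper": -1}

```text
clock: 13.28
eef_pos: [530.7, 340.6, 166.3]
eef_rot: [-3.141, -0.0, 0.004]
wrist_force: [-0.3, -0.6, -0.3]
finger_gap: 6.9
finger_force: 30.0
```

```bash
python3 mould.py wrist
```

```text
wrist 13.2833 [530.7 340.6 166.3] [-3.141 -0.     0.004] [0.51 0.51 1.32 0.   1.31 2.08] 6.9 [-0.3 -0.6 -0.3]
0.65 [474.  340.1] [ 9.8 13.1] 0.2 [310.4, 303.6, 328.3, 320.8]
0.63 [500.5 340.2] [41.5 39.8] 0.2 [295.3, 257.8, 350.7, 305.6]
0.58 [524.1 339.1] [4.1 8.7] 0.2 [317.7, 249.6, 333.0, 256.6]
```

Request:
carry_out:
  deltas:
    - {"dp": [0,0,40],"roll": 0,"gripper": -1}
    - {"dp": [0,0,80],"roll": 0,"gripper": -1}
    - {"dp": [0,0,120],"roll": 0,"gripper": -1}
    - {"dp": [0,0,140],"roll": 0,"gripper": -1}
    - {"dp": [0,0,140],"roll": 0,"gripper": -1}
    - {"dp": [0,0,140],"roll": 0,"gripper": -0.4}
    - {"dp": [0,0,140],"roll": 0,"gripper": -0.4}
    - {"dp": [0,0,140],"roll": 0,"gripper": -0.4}
    - {"dp": [0,0,100],"roll": 0,"gripper": -0.4}
    - {"dp": [0,0,60],"roll": 0,"gripper": -0.4}
    - {"dp": [0,0,20],"roll": 0,"gripper": -1}
    - {"dp": [0,0,0],"roll": 0,"gripper": -1}

```text
clock: 14.38
eef_pos: [533.5, 338.4, 173.4]
eef_rot: [-3.137, -0.008, 0.0]
wrist_force: [-0.0, 1.0, 0.3]
finger_gap: 18.1
finger_force: 0.0
```

Request:
carry_out:
  deltas:
    - {"dp": [-81,336,-25],"roll": 0,"gripper": -1}
    - {"dp": [-81,336,-25],"roll": 0,"gripper": -1}
    - {"dp": [-81,336,-25],"roll": 0,"gripper": -1}
    - {"dp": [-81,336,-25],"roll": 0,"gripper": -1}
    - {"dp": [-81,336,-25],"roll": 0,"gripper": -1}
    - {"dp": [-81,336,-25],"roll": 0,"gripper": -1}
    - {"dp": [-81,336,-25],"roll": 0,"gripper": -1}
    - {"dp": [-81,336,-25],"roll": 0,"gripper": -1}
    - {"dp": [-81,336,-25],"roll": 0,"gripper": -1}
    - {"dp": [-81,336,-25],"roll": 0,"gripper": -1}
    - {"dp": [-81,336,-25],"roll": 0,"gripper": -1}
    - {"dp": [-81,336,-25],"roll": 0,"gripper": -1}

```text
clock: 15.38
eef_pos: [451.5, 2.4, 191.8]
eef_rot: [-3.142, -0.002, 0.001]
wrist_force: [0.2, 0.7, 0.5]
finger_gap: 0.4
finger_force: 0.0
```

Request:
carry_out:
  deltas:
    - {"dp": [0,0,0],"roll": 0,"gripper": -1}
    - {"dp": [0,0,0],"roll": 0,"gripper": -1}
    - {"dp": [0,0,0],"roll": 0,"gripper": -1}

```text
clock: 15.63
eef_pos: [451.3, 2.5, 191.0]
eef_rot: [-3.142, 0.0, 0.001]
wrist_force: [-0.5, -0.3, 0.9]
finger_gap: 0.6
finger_force: 0.0
```

```bash
python3 mould.py wrist top; ls pics
```

```text
wrist 15.6333 [451.3   2.5 191. ] [-3.142e+00  0.000e+00  1.000e-03] [-0.08  0.09  1.8   0.    1.25  1.49] 0.6 [-0.5 -0.3  0.9]
0.83 [467.1 280.5] [24.4 27.4] 23.0 [0.0, 201.8, 21.1, 239.0]
0.83 [527.8 267.1] [12.8 22.9] 79.8 [0.0, 137.6, 16.7, 160.9]
0.78 [495.  270.9] [17.7 30.1] 78.8 [0.4, 168.5, 21.4, 204.3]
top 15.7333 [451.2   2.2 190.9] [-3.142e+00  0.000e+00  1.000e-03] [-0.08  0.09  1.8   0.    1.25  1.49] 0.0 [ 0.8 -1.5  0.1]
0.66 [522.6 316.7] [26.3 24.9] 81.1 [166.0, 245.2, 180.6, 257.1]
0.64 [451.2 323. ] [26.7 28.9] 27.0 [158.3, 274.9, 175.3, 292.3]
0.6 [485.  320.6] [26.4 26. ] 28.4 [161.3, 260.1, 174.7, 275.7]
scene0.png
top0.png
top11.2.png
top15.7.png
top5.3.png
top6.5.png
wrist1.7.png
wrist11.1.png
wrist13.3.png
wrist15.6.png
wrist2.8.png
wrist4.0.png
wrist5.2.png
wrist6.4.png
wrist6.6.png
wrist8.7.png
```

View pics/wrist15.6.png

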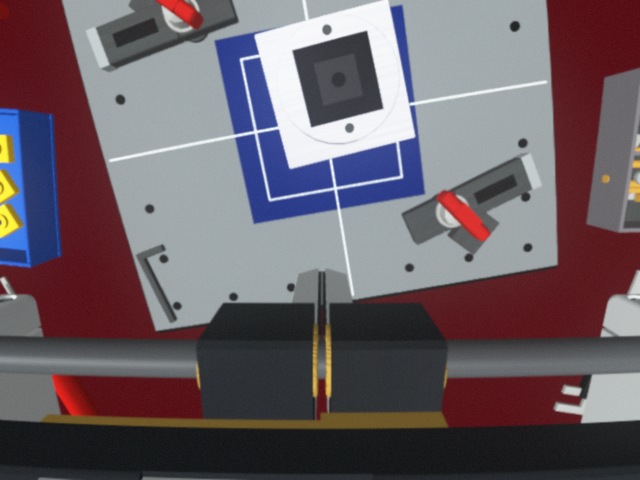

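```bash
cat > fit.py <<'E'
from h import *
from scipy.optimize import minimize, least_squares
def sq(w,c,a):  # world->local
    ca,sa=np.cos(a),np.sin(a); d=w[:,:2]-c; return np.c_[d[:,0]*ca+d[:,1]*sa,-d[:,0]*sa+d[:,1]*ca]
def mark(im,s,x0=(544.5,3.5,.171)):
    """fit scribed square + centre lines to bright thin pixels: score image sampled along the model"""
    g=im.astype(np.float32).min(2); th=g-cv2.medianBlur(im.min(2),11).astype(np.float32); th=cv2.GaussianBlur(np.clip(th,0,80),(0,0),1.2)
    t=np.linspace(-57,57,115); o=np.full_like(t,57.)
    L=np.r_[np.c_[t,o],np.c_[t,-o],np.c_[o,t],np.c_[-o,t]]
    q=np.linspace(60,140,80); z=0*q; L=np.r_[L,np.c_[q,z],np.c_[-q,z],np.c_[z,q],np.c_[z,-q]]
    def f(p,b=th):
        ca,sa=np.cos(p[2]),np.sin(p[2])
        W=np.c_[p[0]+ca*L[:,0]-sa*L[:,1],p[1]+sa*L[:,0]+ca*L[:,1],np.full(len(L),65.)]
        uv=proj('wrist',W,s).astype(np.float32)
        return -cv2.remap(b,uv[None,:,0],uv[None,:,1],cv2.INTER_LINEAR).mean()
    best=np.array(x0); 
    for sg in (5,2,0.01):
        b=cv2.GaussianBlur(th,(0,0),sg) if sg>1 else th
        best=minimize(lambda p:f(np.array([p[0],p[1],p[2]/100]),b),[best[0],best[1],best[2]*100],method='Nelder-Mead',options=dict(initial_simplex=[[best[0]+a,best[1]+c,best[2]*100+d] for a,c,d in [(-2,-2,-1.5),(3,-1,0),(-1,3,0),(1,1,2.5)]])).x
        best=np.array([best[0],best[1],best[2]/100])
    return best,-f(best)
def nest(im,s,m):
    """outline of flange top (z=77): network region -> convex hull -> square fit"""
    out=[]
    for d in models.cut_out('wrist','nest')[:1]:
        r=d['region'].astype(np.uint8)
        c=max(cv2.findContours(r,cv2.RETR_EXTERNAL,cv2.CHAIN_APPROX_NONE)[0],key=cv2.contourArea)[:,0]
        h,w=r.shape; c=c[(c[:,0]>2)&(c[:,0]<w-3)&(c[:,1]>2)&(c[:,1]<h-3)]
        W=ray('wrist',c,77,s)
        f=lambda p:(lambda l:np.maximum(abs(l[:,0]),abs(l[:,1]))-52)(sq(W,p[:2],p[2]))
        best=None
        for a in (-.15,0,.1):
            b=least_squares(f,[*W[:,:2].mean(0),m[2]+a],loss='soft_l1',f_scale=1.0,x_scale=[1,1,.02])
            if best is None or b.cost<best.cost: best=b
        out.append((best.x,d['p'],np.median(abs(best.fun)),np.percentile(abs(best.fun),90),d['box']))
    return out
def report(m,n):
    e=sq(n[None,:2],m[:2],m[2])[0]; print('mark',m[:2].round(1),'yaw',m[2].round(4),'| nest',n[:2].round(1),n[2].round(4),'| nest in mark (mm)',e.round(2),'yaw err deg',np.degrees(n[2]-m[2]).round(2))
if __name__=='__main__':
    s,im=snap('wrist','f%.1f.png'%read_state()['clock'])
    m,sc=mark(im,s); print('score',sc)
    for n in nest(im,s,m): report(m,n[0]); print(n[1:])
E
python3 fit.py
```

```text
score 40.68676
mark [548.4   1.1] yaw 0.1742 | nest [571.5  -8.9] 0.2477 | nest in mark (mm) [ 20.93 -13.88] yaw err deg 4.21
(0.92, np.float64(0.7256606685300184), np.float64(1.1850084373907521), [252.0, 2.3, 414.6, 169.3])
```

The picture shows the three mouldings in the tray at the left edge. The nest centre is at px (338,80) and the square's near corners are about (270,200) and (402,178). Strap A is at (165,30) and strap B at (470,200).

The nest is off by (+21, -14) mm and +4.2°. I'll push it with the two open fingers as a flat pusher, so each push also squares it.

Request:
carry_out:
  deltas:
    - {"dp": [40,0,-10],"roll": -5,"gripper": 0.49}
    - {"dp": [80,0,-10],"roll": -9.9,"gripper": 0.49}
    - {"dp": [120,-1,-10],"roll": -9.9,"gripper": 0.49}
    - {"dp": [160,-2,0],"roll": -9.9,"gripper": 0.49}
    - {"dp": [195,-2,20],"roll": -9.9,"gripper": 0.49}
    - {"dp": [195,-2,40],"roll": -9.9,"gripper": 0.49}
    - {"dp": [195,-2,40],"roll": -9.9,"gripper": 0.49}
    - {"dp": [195,-2,40],"roll": -9.9,"gripper": 0.49}
    - {"dp": [195,-2,40],"roll": -9.9,"gripper": 0.49}
    - {"dp": [195,-2,40],"roll": -9.9,"gripper": 0.49}

```text
clock: 16.77
eef_pos: [646.3, 3.8, 153.5]
eef_rot: [3.141, -0.003, 0.173]
wrist_force: [0.2, -0.5, -0.4]
finger_gap: 63.8
finger_force: 0.0
```

```bash
cat > tgt.py <<'E'
from h import *
import sys
M=np.array([548.4,1.1]); A=0.174
def where(s=None):
    s=s or read_state(); d=s['eef_pos'][:2]-M; c,n=np.cos(A),np.sin(A)
    return np.array([d[0]*c+d[1]*n,-d[0]*n+d[1]*c,s['eef_pos'][2]]),np.degrees(s['eef_rot'][2]-A)
def to(x,y,z,yawdeg):
    """tool-frame dp & roll to mark-frame pose"""
    s=read_state(); p,_=where(s); c,n=np.cos(A),np.sin(A)
    d=np.array([x-p[0],y-p[1]]); w=np.array([d[0]*c-d[1]*n,d[0]*n+d[1]*c,z-p[2]])
    Rt=R.from_euler('xyz',s['eef_rot']).as_matrix()
    r=-(yawdeg-where(s)[1]); r=(r+180)%360-180
    print('dp',(Rt.T@w).round(1),'roll',round(r,1))
if __name__=='__main__':
    s=read_state(); p,y=where(s); print('in mark',p.round(1),'yaw',y.round(2),'j6',s['joints'][5].round(2),'F',s['wrist_force'].round(1),'gap',round(s['finger_gap'],1))
    a=list(map(float,sys.argv[1:]))
    for i in range(0,len(a),4): to(*a[i:i+4])
E
python3 tgt.py 97 -14 69 0
```

```text
in mark [ 96.9 -14.3 153.5] yaw -0.06 j6 1.35 F [ 0.2 -0.5 -0.4] gap 63.8
dp [-0.1 -0.4 84.5] roll -0.1
```

Request:
carry_out:
  deltas:
    - {"dp": [0,0,40],"roll": 0,"gripper": 0.49}
    - {"dp": [0,0,70],"roll": 0,"gripper": 0.49}
    - {"dp": [0,0,81],"roll": 0,"gripper": 0.49}
    - {"dp": [0,0,81],"roll": 0,"gripper": 0.49}
    - {"dp": [-2,0,81],"roll": 0,"gripper": 0.49}
    - {"dp": [-4,0,81],"roll": 0,"gripper": 0.49}
    - {"dp": [-6,0,81],"roll": 0,"gripper": 0.49}
    - {"dp": [-8,0,81],"roll": 0,"gripper": 0.49}
    - {"dp": [-10,0,81],"roll": 0,"gripper": 0.49}
    - {"dp": [-12,0,81],"roll": 0,"gripper": 0.49}
    - {"dp": [-14,0,81],"roll": 0,"gripper": 0.49}
    - {"dp": [-16,0,81],"roll": 0,"gripper": 0.49}

```text
clock: 17.77
eef_pos: [631.2, 0.8, 70.9]
eef_rot: [3.141, -0.003, 0.173]
wrist_force: [5.7, -1.3, 2.0]
finger_gap: 69.8
finger_force: 2.6
```

```bash
python3 tgt.py 61 -14 69 0
```

```text
in mark [ 81.5 -14.7  70.9] yaw -0.05 j6 1.34 F [ 5.7 -1.3  2. ] gap 69.8
dp [-20.5  -0.7   1.8] roll -0.0
```

Request:
carry_out:
  deltas:
    - {"dp": [-2,0,1],"roll": 0,"gripper": 0.49}
    - {"dp": [-4,0,1],"roll": 0,"gripper": 0.49}
    - {"dp": [-6,0,1],"roll": 0,"gripper": 0.49}
    - {"dp": [-8,0,1],"roll": 0,"gripper": 0.49}
    - {"dp": [-10,0,1],"roll": 0,"gripper": 0.49}
    - {"dp": [-12,0,1],"roll": 0,"gripper": 0.49}
    - {"dp": [-14,0,1],"roll": 0,"gripper": 0.49}
    - {"dp": [-16,0,1],"roll": 0,"gripper": 0.49}
    - {"dp": [-17.5,0,1],"roll": 0,"gripper": 0.49}
    - {"dp": [-18.5,0,1],"roll": 0,"gripper": 0.49}
    - {"dp": [-19,0,1],"roll": 0,"gripper": 0.49}
    - {"dp": [-19,0,1],"roll": 0,"gripper": 0.49}

```text
clock: 18.77
eef_pos: [612.9, -2.1, 70.2]
eef_rot: [3.141, -0.004, 0.173]
wrist_force: [6.5, 0.5, 4.9]
finger_gap: 70.1
finger_force: 3.1
```

Request:
carry_out:
  deltas:
    - {"dp": [2,0,0],"roll": 0,"gripper": 0.49}
    - {"dp": [10,0,0],"roll": 0,"gripper": 0.49}
    - {"dp": [15,0,-30],"roll": 0,"gripper": 0.49}
    - {"dp": [15,0,-70],"roll": 0,"gripper": 0.49}
    - {"dp": [15,0,-110],"roll": 0,"gripper": 0.49}
    - {"dp": [15,0,-120],"roll": 0,"gripper": 0.49}

```text
clock: 19.27
eef_pos: [628.0, 0.3, 195.5]
eef_rot: [3.14, -0.007, 0.173]
wrist_force: [-1.3, 0.0, 0.8]
finger_gap: 69.9
finger_force: 0.0
```

```bash
python3 tgt.py -95 0 195 0 0 -95 195 90
```

```text
in mark [ 78.2 -14.5 195.5] yaw -0.06 j6 1.34 F [-1.3  0.   0.8] gap 69.9
dp [-173.2  -14.4   -0.7] roll -0.1
dp [-78.1  80.5   0.1] roll -90.1
```

Request:
carry_out:
  deltas:
    - {"dp": [-7,7,0],"roll": -7.5,"gripper": 0.49}
    - {"dp": [-14,14,0],"roll": -15,"gripper": 0.49}
    - {"dp": [-21,21,0],"roll": -22.5,"gripper": 0.49}
    - {"dp": [-28,28,0],"roll": -30,"gripper": 0.49}
    - {"dp": [-35,35,0],"roll": -37.5,"gripper": 0.49}
    - {"dp": [-42,42,0],"roll": -45,"gripper": 0.49}
    - {"dp": [-49,49,0],"roll": -52.5,"gripper": 0.49}
    - {"dp": [-56,56,0],"roll": -60,"gripper": 0.49}
    - {"dp": [-63,63,0],"roll": -67.5,"gripper": 0.49}
    - {"dp": [-70,70,0],"roll": -75,"gripper": 0.49}
    - {"dp": [-78,81,0],"roll": -82.5,"gripper": 0.49}
    - {"dp": [-78,81,0],"roll": -90,"gripper": 0.49}

```text
clock: 20.27
eef_pos: [562.5, -94.3, 188.6]
eef_rot: [-3.14, -0.0, 1.678]
wrist_force: [-0.2, -0.8, 0.5]
finger_gap: 69.7
finger_force: 0.0
```

Request:
carry_out:
  deltas:
    - {"dp": [0,0,0],"roll": -5,"gripper": 0.49}
    - {"dp": [0,0,0],"roll": -4.5,"gripper": 0.49}
    - {"dp": [0,0,0],"roll": 0,"gripper": 0.49}

```text
clock: 20.52
eef_pos: [563.3, -92.8, 188.7]
eef_rot: [-3.141, -0.0, 1.67]
wrist_force: [0.0, 0.1, 0.1]
finger_gap: 70.3
finger_force: 0.0
```

```bash
python3 tgt.py 0 -95 195 90; python3 fit.py
```

```text
in mark [ -1.6 -95.1 188.7] yaw 85.74 j6 -0.33 F [0.  0.1 0.1] gap 70.3
dp [ 0.2  1.6 -6.3] roll -4.3
score 42.10936
mark [548.4   1.1] yaw 0.1739 | nest [551.6  -9.1] 0.1754 | nest in mark (mm) [  1.43 -10.59] yaw err deg 0.08
(0.86, np.float64(0.478048431715159), np.float64(1.016826879130366), [244.3, 60.2, 387.6, 205.7])
```

Request:
carry_out:
  deltas:
    - {"dp": [0,3,30],"roll": -4.3,"gripper": 0.49}
    - {"dp": [0,3,70],"roll": -4.3,"gripper": 0.49}
    - {"dp": [0,3,105],"roll": -4.3,"gripper": 0.49}
    - {"dp": [0,3,119],"roll": -4.3,"gripper": 0.49}
    - {"dp": [0,3,119],"roll": -4.3,"gripper": 0.49}
    - {"dp": [0,3,119],"roll": -4.3,"gripper": 0.49}

```text
clock: 21.12
eef_pos: [566.1, -92.3, 69.1]
eef_rot: [-3.14, -0.001, 1.748]
wrist_force: [0.5, 0.2, 0.7]
finger_gap: 70.1
finger_force: 0.0
```

```bash
python3 tgt.py 1.4 -62 69.5 90
```

```text
in mark [  1.3 -95.1  69.1] yaw 90.19 j6 -0.4 F [0.5 0.2 0.7] gap 70.1
dp [33.1  0.2 -0.3] roll 0.2
```

Request:
carry_out:
  deltas:
    - {"dp": [5,0,0],"roll": 0,"gripper": 0.49}
    - {"dp": [10,0,0],"roll": 0,"gripper": 0.49}
    - {"dp": [15,0,0],"roll": 0,"gripper": 0.49}
    - {"dp": [17,0,0],"roll": 0,"gripper": 0.49}
    - {"dp": [19,0,0],"roll": 0,"gripper": 0.49}
    - {"dp": [21,0,0],"roll": 0,"gripper": 0.49}
    - {"dp": [23,0,0],"roll": 0,"gripper": 0.49}
    - {"dp": [25,0,0],"roll": 0,"gripper": 0.49}
    - {"dp": [27,0,0],"roll": 0,"gripper": 0.49}
    - {"dp": [29,0,0],"roll": 0,"gripper": 0.49}
    - {"dp": [31,0,0],"roll": 0,"gripper": 0.49}
    - {"dp": [32,0,0],"roll": 0,"gripper": 0.49}

```text
clock: 22.12
eef_pos: [561.0, -61.1, 70.1]
eef_rot: [3.141, 0.0, 1.748]
wrist_force: [0.6, -4.4, -0.3]
finger_gap: 70.4
finger_force: 2.5
```

Request:
carry_out:
  deltas:
    - {"dp": [1,0,0],"roll": 0,"gripper": 0.49}
    - {"dp": [2,0,0],"roll": 0,"gripper": 0.49}
    - {"dp": [2,0,0],"roll": 0,"gripper": 0.49}
    - {"dp": [0,0,0],"roll": 0,"gripper": 0.49}
    - {"dp": [-8,0,0],"roll": 0,"gripper": 0.49}
    - {"dp": [-14,0,-30],"roll": 0,"gripper": 0.49}
    - {"dp": [-22,0,-70],"roll": 0,"gripper": 0.49}
    - {"dp": [-34,0,-110],"roll": 0,"gripper": 0.49}
    - {"dp": [-34,0,-120],"roll": 0,"gripper": 0.49}
    - {"dp": [-34,0,-120],"roll": 0,"gripper": 0.49}
    - {"dp": [-34,0,-120],"roll": 0,"gripper": 0.49}

```text
clock: 23.03
eef_pos: [566.7, -94.7, 189.5]
eef_rot: [-3.141, -0.0, 1.748]
wrist_force: [-0.6, -0.3, -0.8]
finger_gap: 70.0
finger_force: 0.0
```

```bash
python3 tgt.py; python3 fit.py;python3 fit.py
```

```text
in mark [  1.5 -97.5 189.5] yaw 90.17 j6 -0.41 F [-0.6 -0.3 -0.8] gap 70.0
score 43.547016
mark [548.4   1.1] yaw 0.1741 | nest [549.5   1.4] 0.1745 | nest in mark (mm) [1.17 0.17] yaw err deg 0.02
(0.59, np.float64(0.503004747643601), np.float64(1.0584525649367507), [253.6, 44.6, 390.0, 186.1])
score 44.96464
mark [548.4   1.1] yaw 0.1749 | nest [549.4   1.3] 0.1753 | nest in mark (mm) [1.02 0.02] yaw err deg 0.02
(0.58, np.float64(0.8596358235662862), np.float64(1.538931852067769), [253.8, 49.2, 392.1, 188.2])
```

```bash
ls pics | grep ^f; python3 - <<'E'
import cv2,glob,os
f=sorted(glob.glob('pics/f2*.png'))[-1]; im=cv2.imread(f); cv2.imwrite('pics/c1.png',cv2.resize(im[20:220,220:420],None,fx=3,fy=3,interpolation=cv2.INTER_CUBIC))
E
```

```text
f15.8.png
f20.5.png
f23.0.png
f23.1.png
```

View pics/c1.png

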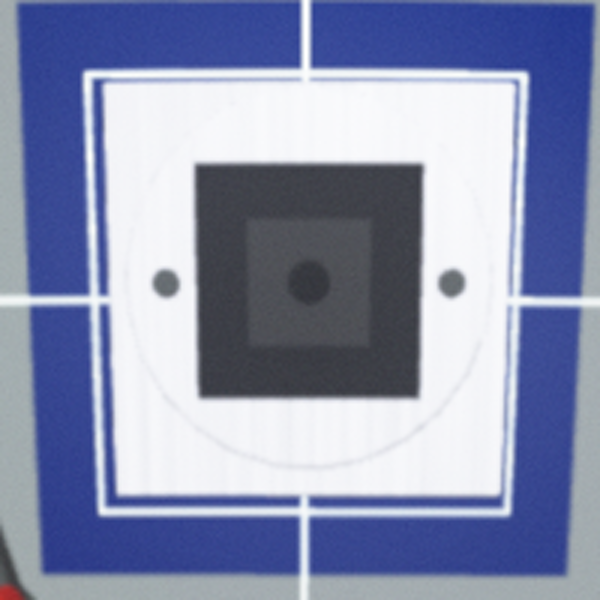

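In the crop the flange edge sits about 16 px inside the scribed line on the left and about 7 px on the right. It is level top and bottom and straight. So the nest is about 1.1 mm too far in +x, and I'll give it one more gentle tap from the +x side.

Request:
carry_out:
  deltas:
    - {"dp": [8,7,0],"roll": 7.1,"gripper": 0.06}
    - {"dp": [16,14,0],"roll": 14.2,"gripper": 0.06}
    - {"dp": [24,21,0],"roll": 21.3,"gripper": 0.06}
    - {"dp": [32,28,0],"roll": 28.4,"gripper": 0.06}
    - {"dp": [40,35,0],"roll": 35.5,"gripper": 0.06}
    - {"dp": [48,42,0],"roll": 42.6,"gripper": 0.06}
    - {"dp": [56,49,0],"roll": 49.7,"gripper": 0.06}
    - {"dp": [64,56,0],"roll": 56.8,"gripper": 0.06}
    - {"dp": [72,63,0],"roll": 63.9,"gripper": 0.06}
    - {"dp": [80,70,0],"roll": 71,"gripper": 0.06}
    - {"dp": [88,76,0],"roll": 78.1,"gripper": 0.06}
    - {"dp": [97,79,0],"roll": 85.2,"gripper": 0.06}

```text
clock: 24.23
eef_pos: [627.6, 15.5, 188.7]
eef_rot: [-3.141, 0.002, 0.255]
wrist_force: [-0.2, 0.1, -0.6]
finger_gap: 50.2
finger_force: 0.0
```

Request:
carry_out:
  deltas:
    - {"dp": [0,0,20],"roll": 5,"gripper": 0.06}
    - {"dp": [0,0,40],"roll": 5,"gripper": 0.06}
    - {"dp": [0,0,40],"roll": 5,"gripper": 0.06}

```text
clock: 24.48
eef_pos: [625.6, 15.3, 145.1]
eef_rot: [-3.14, 0.007, 0.174]
wrist_force: [-0.2, -0.2, -0.7]
finger_gap: 49.8
finger_force: 0.0
```

```bash
python3 tgt.py 78 0 69.5 0
```

```text
in mark [ 78.5   0.6 145.1] yaw 0.01 j6 1.36 F [-0.2 -0.2 -0.7] gap 49.8
dp [ 0.   0.7 75.6] roll 0.0
```

Request:
carry_out:
  deltas:
    - {"dp": [0,0,40],"roll": 0,"gripper": 0.06}
    - {"dp": [0,0,70],"roll": 0,"gripper": 0.06}
    - {"dp": [0,0,79],"roll": 0,"gripper": 0.06}
    - {"dp": [0,0,79],"roll": 0,"gripper": 0.06}
    - {"dp": [0,0,79],"roll": 0,"gripper": 0.06}
    - {"dp": [0,0,79],"roll": 0,"gripper": 0.06}

```text
clock: 24.98
eef_pos: [628.7, 14.9, 73.4]
eef_rot: [3.141, -0.003, 0.174]
wrist_force: [0.5, -0.5, 0.5]
finger_gap: 49.6
finger_force: 0.0
```

```bash
python3 tgt.py 60.7 0 69.5 0
```

```text
in mark [81.4 -0.3 73.4] yaw -0.0 j6 1.36 F [ 0.5 -0.5  0.5] gap 49.6
dp [-20.8  -0.3   3.8] roll -0.0
```

Request:
carry_out:
  deltas:
    - {"dp": [-4,0,3],"roll": 0,"gripper": 0.06}
    - {"dp": [-8,0,3],"roll": 0,"gripper": 0.06}
    - {"dp": [-12,0,3],"roll": 0,"gripper": 0.06}
    - {"dp": [-14,0,3],"roll": 0,"gripper": 0.06}
    - {"dp": [-15,0,3],"roll": 0,"gripper": 0.06}
    - {"dp": [-16,0,3],"roll": 0,"gripper": 0.06}
    - {"dp": [-17,0,3],"roll": 0,"gripper": 0.06}
    - {"dp": [-18,0,3],"roll": 0,"gripper": 0.06}
    - {"dp": [-19,0,3],"roll": 0,"gripper": 0.06}
    - {"dp": [-20,0,3],"roll": 0,"gripper": 0.06}
    - {"dp": [-20.5,0,3],"roll": 0,"gripper": 0.06}
    - {"dp": [-20.5,0,3],"roll": 0,"gripper": 0.06}

```text
clock: 25.98
eef_pos: [607.5, 11.4, 68.1]
eef_rot: [3.142, -0.001, 0.174]
wrist_force: [4.1, 0.5, -0.3]
finger_gap: 49.7
finger_force: 2.0
```

```bash
python3 tgt.py 60.7 0 69.5 0
```

```text
in mark [60.  -0.1 68.1] yaw -0.01 j6 1.36 F [ 4.1  0.5 -0.3] gap 49.7
dp [ 0.7 -0.1 -1.4] roll -0.0
```

Request:
carry_out:
  deltas:
    - {"dp": [3,0,0],"roll": 0,"gripper": 0.06}
    - {"dp": [12,0,0],"roll": 0,"gripper": 0.06}
    - {"dp": [16,0,-30],"roll": 0,"gripper": 0.06}
    - {"dp": [16,0,-70],"roll": 0,"gripper": 0.06}
    - {"dp": [0,0,-110],"roll": 0,"gripper": 0.06}
    - {"dp": [-35,0,-125],"roll": 0,"gripper": 0.06}
    - {"dp": [-75,0,-125],"roll": 0,"gripper": 0.06}
    - {"dp": [-115,0,-125],"roll": 0,"gripper": 0.06}
    - {"dp": [-155,0,-125],"roll": 0,"gripper": 0.06}
    - {"dp": [-155,0,-125],"roll": 0,"gripper": 0.06}
    - {"dp": [-155,0,-125],"roll": 0,"gripper": 0.06}
    - {"dp": [-155,0,-125],"roll": 0,"gripper": 0.06}

```text
clock: 26.98
eef_pos: [455.4, -15.5, 193.6]
eef_rot: [3.141, -0.001, 0.174]
wrist_force: [0.2, 0.9, 0.1]
finger_gap: 49.8
finger_force: 0.0
```

```bash
python3 fit.py;python3 fit.py; python3 mould.py top; python3 - <<'E'
from h import *
from tgt import M,A
from fit import sq
def show(c,s):
  for l,z in (('strap_a',90),('wing_a',123)):
    for d in models.cut_out(c,l)[:2]:
        v,u=np.nonzero(d['region']); p=ray(c,np.c_[u,v],z,s)
        L=sq(p,M,A); r=cv2.minAreaRect(L.astype(np.float32)); print(c,l,round(d['p'],2),np.round(r[0],1),np.round(r[1],1),round(r[2],1),d['box'], 'mean',L.mean(0).round(1))
s,im=snap('wrist'); show('wrist',s); s,im=snap('top'); show('top',s)
E
```

```text
score 46.882027
mark [548.5   1.1] yaw 0.1738 | nest [546.9   1. ] 0.1702 | nest in mark (mm) [-1.63  0.18] yaw err deg -0.21
(0.83, np.float64(0.966910186890459), np.float64(1.2485904960000598), [253.1, 55.3, 388.6, 189.3])
score 48.11227
mark [548.6   1.1] yaw 0.1743 | nest [546.6   1. ] 0.1773 | nest in mark (mm) [-1.94  0.28] yaw err deg 0.17
(0.62, np.float64(0.6129774169854656), np.float64(0.9006331731331543), [252.0, 54.4, 390.3, 192.1])
top 27.1833 [455.4 -15.4 192.7] [-3.141e+00  1.000e-03  1.740e-01] [-0.11  0.1   1.79 -0.    1.25  1.28] 49.5 [ 0.  -0.6 -0.7]
0.73 [627.1 108.8] [46.2 19.1] 44.6 [266.2, 189.4, 283.0, 207.3]
0.57 [484.2 320.2] [28.2 27.7] 28.4 [158.7, 258.5, 179.5, 274.9]
0.54 [450.8 322.7] [25.8 28.5] 26.9 [157.7, 279.1, 174.1, 289.7]
0.53 [522.2 316.7] [27.2 24.7] 89.9 [163.9, 244.7, 178.7, 256.4]
wrist strap_a 0.95 [ -80.7 -105.1] [ 31.1 110.5] 16.4 [384.0, 190.0, 519.8, 257.2] mean [ -79.1 -109.4]
wrist strap_a 0.85 [ 72.3 105.1] [111.4  24.2] 88.3 [100.3, 0.0, 254.6, 35.3] mean [ 75.2 116.1]
wrist wing_a 0.84 [67. 76.] [19.3  6.5] 88.6 [186.0, 0.0, 218.6, 14.4] mean [68.  75.1]
wrist wing_a 0.77 [-87.1 -84.1] [47.9 17.7] 44.7 [416.3, 209.8, 461.7, 266.4] mean [-85.3 -83.5]
top strap_a 0.78 [ -72.1 -138.2] [28.4 38.9] 16.4 [392.8, 248.8, 413.4, 266.1] mean [ -72.5 -138.8]
top strap_a 0.74 [ 84.2 106.5] [ 29.9 108. ] 7.1 [242.6, 187.4, 291.3, 218.6] mean [ 82.9 112. ]
top wing_a 0.43 [85.7 89.4] [47.9 19.7] 30.4 [264.2, 188.4, 283.4, 205.9] mean [85.5 89.6]
```

Over-pushed slightly: the nest is now at x = -1.8. The TCP reading at contact (60.0, against 63.0 earlier) agrees. I'll tap it back from the -x side.

Request:
carry_out:
  deltas:
    - {"dp": [16,0,40],"roll": 0,"gripper": 0.06}
    - {"dp": [16,0,80],"roll": 0,"gripper": 0.06}
    - {"dp": [16,0,110],"roll": 0,"gripper": 0.06}
    - {"dp": [16,0,122],"roll": 0,"gripper": 0.06}
    - {"dp": [16,0,122],"roll": 0,"gripper": 0.06}
    - {"dp": [16,0,122],"roll": 0,"gripper": 0.06}
    - {"dp": [16,0,122],"roll": 0,"gripper": 0.06}
    - {"dp": [16,0,122],"roll": 0,"gripper": 0.06}

```text
clock: 28.25
eef_pos: [471.3, -12.8, 72.4]
eef_rot: [3.141, -0.002, 0.174]
wrist_force: [-0.1, -0.8, 0.9]
finger_gap: 50.0
finger_force: 0.0
```

```bash
python3 tgt.py -61.7 0 69.5 0
```

```text
in mark [-78.4  -0.3  72.4] yaw -0.02 j6 1.29 F [-0.1 -0.8  0.9] gap 50.0
dp [16.7 -0.3  3. ] roll -0.0
```

Request:
carry_out:
  deltas:
    - {"dp": [4,0,2],"roll": 0,"gripper": 0.06}
    - {"dp": [8,0,2],"roll": 0,"gripper": 0.06}
    - {"dp": [11,0,2],"roll": 0,"gripper": 0.06}
    - {"dp": [13,0,2],"roll": 0,"gripper": 0.06}
    - {"dp": [14,0,2],"roll": 0,"gripper": 0.06}
    - {"dp": [14.8,0,2],"roll": 0,"gripper": 0.06}
    - {"dp": [15.4,0,2],"roll": 0,"gripper": 0.06}
    - {"dp": [16,0,2],"roll": 0,"gripper": 0.06}
    - {"dp": [16.4,0,2],"roll": 0,"gripper": 0.06}
    - {"dp": [16.7,0,2],"roll": 0,"gripper": 0.06}
    - {"dp": [16.7,0,2],"roll": 0,"gripper": 0.06}
    - {"dp": [16.7,0,2],"roll": 0,"gripper": 0.06}

```text
clock: 29.25
eef_pos: [486.4, -9.9, 69.0]
eef_rot: [-3.141, 0.001, 0.174]
wrist_force: [-4.1, -1.3, 3.0]
finger_gap: 50.1
finger_force: 2.7
```

```bash
python3 tgt.py -61.7 0 69.5 0
```

```text
in mark [-62.9  -0.1  69. ] yaw -0.01 j6 1.3 F [-4.1 -1.3  3. ] gap 50.1
dp [ 1.2 -0.1 -0.5] roll -0.0
```

Request:
carry_out:
  deltas:
    - {"dp": [0.4,0,0],"roll": 0,"gripper": 0.06}
    - {"dp": [0.8,0,0],"roll": 0,"gripper": 0.06}
    - {"dp": [1.2,0,0],"roll": 0,"gripper": 0.06}
    - {"dp": [1.2,0,0],"roll": 0,"gripper": 0.06}

```text
clock: 29.58
eef_pos: [487.3, -9.7, 69.0]
eef_rot: [-3.141, 0.002, 0.174]
wrist_force: [-7.9, -1.5, 6.0]
finger_gap: 49.8
finger_force: 4.1
```

Request:
carry_out:
  deltas:
    - {"dp": [-3,0,0],"roll": 0,"gripper": 0.06}
    - {"dp": [-12,0,0],"roll": 0,"gripper": 0.06}
    - {"dp": [-20,0,-30],"roll": 0,"gripper": 0.06}
    - {"dp": [-30,0,-70],"roll": 0,"gripper": 0.06}
    - {"dp": [-33,0,-110],"roll": 0,"gripper": 0.06}
    - {"dp": [-33,0,-122],"roll": 0,"gripper": 0.06}
    - {"dp": [-33,0,-122],"roll": 0,"gripper": 0.06}
    - {"dp": [-33,0,-122],"roll": 0,"gripper": 0.06}
    - {"dp": [-33,0,-122],"roll": 0,"gripper": 0.06}

```text
clock: 30.33
eef_pos: [454.9, -15.3, 189.7]
eef_rot: [-3.141, 0.002, 0.174]
wrist_force: [-0.1, 0.2, -0.3]
finger_gap: 49.9
finger_force: 0.0
```

```bash
python3 fit.py;python3 fit.py;  python3 - <<'E'
import cv2,glob
f=sorted(glob.glob('pics/f*.png'))[-1]; im=cv2.imread(f); cv2.imwrite('pics/c2.png',cv2.resize(im[30:240,215:425],None,fx=2.8,fy=2.8,interpolation=cv2.INTER_CUBIC))
E
```

```text
score 49.94947
mark [548.4   0.9] yaw 0.1743 | nest [547.5   1.4] 0.1728 | nest in mark (mm) [-0.88  0.59] yaw err deg -0.09
(0.81, np.float64(0.7849513905046734), np.float64(1.4490095514849899), [251.8, 50.1, 393.5, 190.5])
score 50.394062
mark [548.4   1. ] yaw 0.1743 | nest [547.4   1.3] 0.1731 | nest in mark (mm) [-0.97  0.54] yaw err deg -0.07
(0.72, np.float64(0.6720679863513084), np.float64(1.0024578449253547), [252.4, 51.2, 392.5, 191.2])
```

View pics/c2.png

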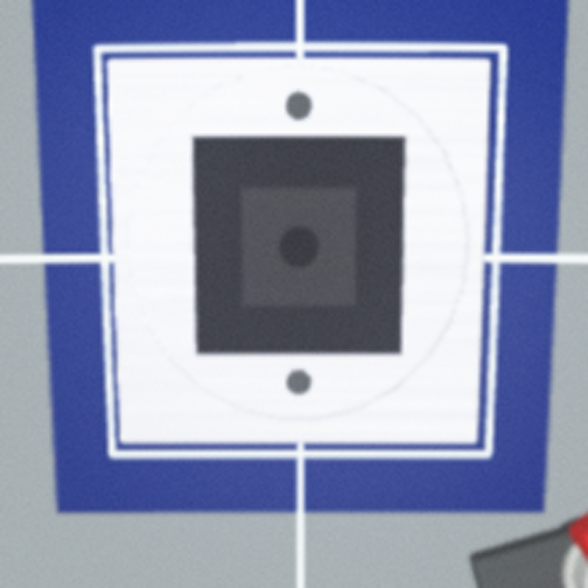

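```bash
cat > edge.py <<'E'
from h import *
from fit import *
import glob
def edgefit(im,s,m,n0):
    """sub-pixel flange outline: steepest white->blue fall of the red channel along normals of each side"""
    g=cv2.GaussianBlur(im[:,:,0].astype(np.float32),(0,0),.8); n=np.array(n0,float)
    t=np.linspace(-45,45,60); d=np.arange(-4.,3.9,.1)
    for _ in range(4):
        pts=[]
        for k in range(4):
            a=n[2]+k*np.pi/2; nx=np.array([np.cos(a),np.sin(a)]); ty=np.array([-nx[1],nx[0]])
            W=n[:2]+(52+d)[None,:,None]*nx+t[:,None,None]*ty
            W=np.dstack([W,np.full(W.shape[:2],77.)]); uv=proj('wrist',W.reshape(-1,3),s).astype(np.float32).reshape(len(t),len(d),2)
            pr=cv2.remap(g,uv[...,0],uv[...,1],cv2.INTER_CUBIC); gr=np.gradient(pr,axis=1); i=gr.argmin(1)
            ok=(gr.min(1)<-2)&(i>3)&(i<len(d)-4); pts.append(np.array([(k,d[i[j]],t[j]) for j in np.nonzero(ok)[0]]).reshape(-1,3))
        off=[np.median(p[:,1]) if len(p) else 0 for p in pts]
        sl=[np.polyfit(p[:,2],p[:,1],1)[0] for p in pts if len(p)>20]
        # shift along local axes; slope: side rotated by +r gives d decreasing... d = -? use sign: point at t moves along normal by -r*t? (normal x tangent) 
        loc=np.array([(off[0]-off[2])/2,(off[1]-off[3])/2]); c,z=np.cos(n[2]),np.sin(n[2])
        n[:2]+=[c*loc[0]-z*loc[1],z*loc[0]+c*loc[1]]; n[2]-=np.mean(sl)
    return n,off,[len(p) for p in pts]
def full(tag='e'):
    s,im=snap('wrist','f%.1f.png'%read_state()['clock']); m,sc=mark(im,s); n0=nest(im,s,m)[0][0]
    report(m,n0); n,off,c=edgefit(im,s,m,n0); report(m,n); print('residual side offsets',np.round(off,2),c)
if __name__=='__main__': full(); full()
E
python3 edge.py
```

```text
mark [548.4   0.9] yaw 0.1744 | nest [548.    1.4] 0.1754 | nest in mark (mm) [-0.34  0.51] yaw err deg 0.06
mark [548.4   0.9] yaw 0.1744 | nest [549.1   3.6] 0.1737 | nest in mark (mm) [1.15 2.49] yaw err deg -0.04
residual side offsets [1.8  1.7  1.9  1.65] [59, 59, 59, 60]
mark [548.6   1. ] yaw 0.1743 | nest [547.8   1.4] 0.1682 | nest in mark (mm) [-0.74  0.56] yaw err deg -0.35
mark [548.6   1. ] yaw 0.1743 | nest [549.1   3.6] 0.173 | nest in mark (mm) [0.98 2.5 ] yaw err deg -0.07
residual side offsets [1.6 1.6 1.6 1.6] [59, 59, 59, 59]
```

```bash
sed -i 's/d=np.arange(-4.,3.9,.1)/d=np.arange(-2.5,2.0,.1)/' edge.py; python3 edge.py
```

```text
mark [548.4   1. ] yaw 0.174 | nest [547.6   1.3] 0.1723 | nest in mark (mm) [-0.8   0.49] yaw err deg -0.1
mark [548.4   1. ] yaw 0.174 | nest [547.6   1.3] 0.1739 | nest in mark (mm) [-0.8   0.46] yaw err deg -0.0
residual side offsets [-0.5  -0.3  -0.4  -0.35] [59, 59, 60, 60]
mark [548.5   1. ] yaw 0.1741 | nest [547.8   1.3] 0.1751 | nest in mark (mm) [-0.7   0.45] yaw err deg 0.06
mark [548.5   1. ] yaw 0.1741 | nest [547.7   1.4] 0.173 | nest in mark (mm) [-0.8  0.5] yaw err deg -0.06
residual side offsets [-0.4 -0.3 -0.4 -0.4] [60, 59, 59, 60]
```

Edge fit: the nest is at (-0.8, +0.5) mm with 0° yaw error. One last tiny tap of +0.8 mm in x, repeating the previous commanded end point plus 0.8.

Request:
carry_out:
  deltas:
    - {"dp": [16,0,40],"roll": 0,"gripper": 0.06}
    - {"dp": [16,0,80],"roll": 0,"gripper": 0.06}
    - {"dp": [16,0,110],"roll": 0,"gripper": 0.06}
    - {"dp": [16,0,122],"roll": 0,"gripper": 0.06}
    - {"dp": [20,0,122],"roll": 0,"gripper": 0.06}
    - {"dp": [24,0,122],"roll": 0,"gripper": 0.06}
    - {"dp": [28,0,122],"roll": 0,"gripper": 0.06}
    - {"dp": [30.5,0,122],"roll": 0,"gripper": 0.06}
    - {"dp": [32,0,122],"roll": 0,"gripper": 0.06}
    - {"dp": [32.8,0,122],"roll": 0,"gripper": 0.06}
    - {"dp": [33.4,0,122],"roll": 0,"gripper": 0.06}
    - {"dp": [33.8,0,122],"roll": 0,"gripper": 0.06}

```text
clock: 31.93
eef_pos: [488.0, -9.6, 69.2]
eef_rot: [-3.141, 0.002, 0.174]
wrist_force: [-8.3, -1.9, 6.7]
finger_gap: 50.0
finger_force: 4.6
```

Request:
carry_out:
  deltas:
    - {"dp": [0,0,0],"roll": 0,"gripper": 0.06}
    - {"dp": [0,0,0],"roll": 0,"gripper": 0.06}
    - {"dp": [0,0,0],"roll": 0,"gripper": 0.06}
    - {"dp": [-6,0,0],"roll": 0,"gripper": 0.06}
    - {"dp": [-12,0,-5],"roll": 0,"gripper": 0.06}
    - {"dp": [-20,0,-40],"roll": 0,"gripper": 0.06}
    - {"dp": [-30,0,-80],"roll": 0,"gripper": 0.06}
    - {"dp": [-34,0,-122],"roll": 0,"gripper": 0.06}
    - {"dp": [-34,0,-122],"roll": 0,"gripper": 0.06}
    - {"dp": [-34,0,-122],"roll": 0,"gripper": 0.06}
    - {"dp": [-34,0,-122],"roll": 0,"gripper": 0.06}

```text
clock: 32.85
eef_pos: [455.0, -15.3, 190.6]
eef_rot: [-3.142, -0.0, 0.174]
wrist_force: [-0.5, -0.3, -0.6]
finger_gap: 49.8
finger_force: 0.0
```

```bash
python3 edge.py; cat > strap.py <<'E'
from h import *
from fit import sq
from tgt import M,A
def straps(c='wrist'):
    s,im=snap(c,'s%.2f.png'%read_state()['clock'])
    for d in models.cut_out(c,'strap_a')[:3]:
        v,u=np.nonzero(d['region']); L=sq(ray(c,np.c_[u,v],90,s),M,A); r=cv2.minAreaRect(L.astype(np.float32))
        ct=L.mean(0); k=np.array([88,88]) if ct.sum()>0 else -np.array([88,88]); q=np.array(r[0])-k
        print(c,'strap',round(d['p'],2),'rect',np.round(r[0],1),np.round(r[1],1),round(r[2],1),'tip dir deg',np.degrees(np.arctan2(q[1],q[0])).round(1),d['box'])
    for d in models.cut_out(c,'wing_a')[:3]:
        v,u=np.nonzero(d['region']); L=sq(ray(c,np.c_[u,v],123,s),M,A); r=cv2.minAreaRect(L.astype(np.float32)); e=np.linalg.eigh(np.cov(L.T))[1][:,1]
        print(c,'wing',round(d['p'],2),'mean',L.mean(0).round(1),'size',np.round(r[1],1),'axis deg',np.degrees(np.arctan2(e[1],e[0])).round(1)%180,d['box'])
if __name__=='__main__':
    import sys
    for c in sys.argv[1:]: straps(c)
E
python3 strap.py wrist top; python3 tgt.py
```

```text
mark [548.4   1. ] yaw 0.1745 | nest [548.3   1.4] 0.175 | nest in mark (mm) [-0.08  0.48] yaw err deg 0.03
mark [548.4   1. ] yaw 0.1745 | nest [547.9   1.4] 0.1737 | nest in mark (mm) [-0.43  0.46] yaw err deg -0.05
residual side offsets [-0.5 -0.4 -0.5 -0.3] [59, 59, 60, 60]
mark [548.4   0.9] yaw 0.1743 | nest [548.5   1.6] 0.1729 | nest in mark (mm) [0.15 0.6 ] yaw err deg -0.08
mark [548.4   0.9] yaw 0.1743 | nest [547.7   1.3] 0.1747 | nest in mark (mm) [-0.6   0.51] yaw err deg 0.02
residual side offsets [-0.4 -0.3 -0.3 -0.3] [59, 59, 60, 59]
wrist strap 0.69 rect [ 71.3 105.4] [112.9  23.2] 88.3 tip dir deg 133.7 [96.8, 0.0, 253.3, 36.1]
wrist strap 0.59 rect [ -80.7 -104.9] [ 30.7 110.1] 16.7 tip dir deg -66.6 [383.8, 191.7, 519.6, 258.0]
wrist wing 0.87 mean [-85.5 -83.6] size [47.9 19.2] axis deg 40.30000000000001 [417.4, 212.1, 465.7, 270.6]
top strap 0.76 rect [ 84. 108.] [ 33.6 109.5] 8.7 tip dir deg 101.4 [240.0, 187.7, 294.2, 220.7]
top strap 0.54 rect [ -73.  -138.4] [28.4 38.9] 16.4 tip dir deg -73.4 [395.5, 250.6, 411.9, 266.4]
top strap 0.18 rect [165.4 318.9] [119.5  18.7] 66.0 tip dir deg 71.5 [130.2, 172.3, 187.0, 195.4]
top wing 0.54 mean [84.  89.2] size [46.9 19.5] axis deg 39.69999999999999 [263.4, 189.4, 286.2, 208.7]
top wing 0.32 mean [213.7 238.2] size [94.9 55. ] axis deg 29.400000000000006 [171.3, 129.8, 212.7, 170.4]
in mark [-9.450e+01 -1.000e-01  1.908e+02] yaw -0.02 j6 1.28 F [-0.4 -0.4  0.6] gap 49.6
```

The nest is at about (-0.3, +0.5) mm and straight, so I'll take it as placed. Next I plan the strap swings, pushing the side of the strap with closed fingers along an arc.

Request:
carry_out:
  deltas:
    - {"dp": [35,-24,0],"roll": -5,"gripper": -1}
    - {"dp": [70,-48,0],"roll": -10,"gripper": -1}
    - {"dp": [105,-72,0],"roll": -10,"gripper": -1}
    - {"dp": [140,-96,0],"roll": -10,"gripper": -1}
    - {"dp": [175,-120,0],"roll": -10,"gripper": -1}
    - {"dp": [213,-146,0],"roll": -10,"gripper": -1}
    - {"dp": [213,-146,0],"roll": -10,"gripper": -1}
    - {"dp": [213,-146,0],"roll": -10,"gripper": -1}
    - {"dp": [213,-146,40],"roll": -10,"gripper": -1}
    - {"dp": [213,-146,60],"roll": -10,"gripper": -1}
    - {"dp": [213,-146,60],"roll": -10,"gripper": -1}
    - {"dp": [213,-146,60],"roll": -10,"gripper": -1}

```text
clock: 34.35
eef_pos: [639.4, 164.5, 131.2]
eef_rot: [-3.142, 0.001, 0.348]
wrist_force: [0.4, 0.0, 0.8]
finger_gap: 0.5
finger_force: 0.0
```

```bash
cat > arc.py <<'E'
from tgt import *
def arc(k,th,off,rho,yo,z):
    """rows in tool frame of now; k=+1/-1 stud, th list of strap angles deg, off trailing offset, yo = yaw-theta"""
    s=read_state(); p,yaw=where(s); f=np.radians(yaw)
    for t,o in zip(th,off):
        a=np.radians(t); q=k*np.array([88,88])+rho*np.array([np.cos(a),np.sin(a)])+o*np.array([np.sin(a),-np.cos(a)])
        d=q-p[:2]; r=-((t+yo-yaw+180)%360-180)
        print([round(d[0]*np.cos(f)+d[1]*np.sin(f),1),round(d[0]*np.sin(f)-d[1]*np.cos(f),1),round(p[2]-z,1)],round(r,1),q.round(0))
E
python3 tgt.py 118.4 146.2 82 10; python3 strap.py top; python3 -c "
from arc import *
arc(1,[100,100]+list(range(106,170,6)),[40,28]+[25]*12,52,-90,82)"
```

```text
in mark [117.9 145.1 131.2] yaw 9.95 j6 1.42 F [0.4 0.  0.8] gap 0.5
dp [ 0.7 -0.9 49.2] roll -0.1
top strap 0.68 rect [ -83.1 -103.3] [ 31.3 112.2] 17.0 tip dir deg -72.3 [358.4, 248.8, 410.9, 283.4]
top strap 0.65 rect [86.7 90. ] [29.7 73.1] 8.7 tip dir deg 122.8 [258.9, 190.6, 293.4, 215.0]
top wing 0.62 mean [83.7 89.4] size [47.1 18.6] axis deg 40.19999999999999 [263.2, 190.3, 284.8, 206.9]
top wing 0.51 mean [-89.9 -84.5] size [43.2 19.2] axis deg 37.30000000000001 [369.9, 262.1, 389.0, 274.9]
top wing 0.5 mean [  2.8 351.9] size [ 54.8 139.1] axis deg 163.3 [125.7, 226.7, 168.1, 297.9]
[np.float64(-0.8), np.float64(-0.8), np.float64(51.5)] -0.0 [118. 146.]
[np.float64(-12.8), np.float64(-0.8), np.float64(51.5)] -0.0 [107. 144.]
[np.float64(-21.3), np.float64(-3.1), np.float64(51.5)] -6.0 [ 98. 145.]
[np.float64(-27.1), np.float64(-4.8), np.float64(51.5)] -12.0 [ 92. 146.]
[np.float64(-33.1), np.float64(-6.0), np.float64(51.5)] -18.0 [ 86. 146.]
[np.float64(-39.1), np.float64(-6.4), np.float64(51.5)] -24.0 [ 80. 145.]
[np.float64(-45.1), np.float64(-6.3), np.float64(51.5)] -30.0 [ 74. 144.]
[np.float64(-51.1), np.float64(-5.5), np.float64(51.5)] -36.0 [ 68. 142.]
[np.float64(-57.0), np.float64(-4.1), np.float64(51.5)] -42.0 [ 62. 140.]
[np.float64(-62.7), np.float64(-2.1), np.float64(51.5)] -48.0 [ 57. 137.]
[np.float64(-68.1), np.float64(0.5), np.float64(51.5)] -54.0 [ 52. 133.]
[np.float64(-73.3), np.float64(3.6), np.float64(51.5)] -60.0 [ 48. 129.]
[np.float64(-78.1), np.float64(7.3), np.float64(51.5)] -66.0 [ 44. 125.]
```

Request:
carry_out:
  deltas:
    - {"dp": [-1,-1,35],"roll": 0,"gripper": -1}
    - {"dp": [-1,-1,49],"roll": 0,"gripper": -1}
    - {"dp": [-1,-1,49],"roll": 0,"gripper": -1}
    - {"dp": [-10,-1,49],"roll": 0,"gripper": -1}
    - {"dp": [-15,-2,49],"roll": 0,"gripper": -1}
    - {"dp": [-21,-3,49],"roll": -6,"gripper": -1}
    - {"dp": [-27,-5,49],"roll": -12,"gripper": -1}
    - {"dp": [-33,-6,49],"roll": -18,"gripper": -1}
    - {"dp": [-39,-6.4,49],"roll": -24,"gripper": -1}
    - {"dp": [-45,-6.3,49],"roll": -30,"gripper": -1}
    - {"dp": [-51,-5.5,49],"roll": -36,"gripper": -1}
    - {"dp": [-57,-4,49],"roll": -42,"gripper": -1}

```text
clock: 35.5
eef_pos: [585.5, 149.9, 84.2]
eef_rot: [3.139, -0.002, 1.087]
wrist_force: [1.7, 1.8, -0.7]
finger_gap: 0.7
finger_force: 0.7
```

```bash
python3 tgt.py; python3 -c "
from arc import *
arc(1,list(range(148,220,6)),[25]*12,52,-90,82)
print(0)
arc(1,[214,218,221,223,225],[25,24.5,24,24,24],52,-90,82)"
```

```text
in mark [ 62.3 140.2  84.2] yaw 52.29 j6 0.67 F [ 1.7  1.8 -0.7] gap 0.7
[np.float64(-5.9), np.float64(-2.0), np.float64(2.2)] -5.7 [ 57. 137.]
[np.float64(-11.6), np.float64(-3.8), np.float64(2.2)] -11.7 [ 52. 133.]
[np.float64(-17.6), np.float64(-4.9), np.float64(2.2)] -17.7 [ 48. 129.]
[np.float64(-23.6), np.float64(-5.5), np.float64(2.2)] -23.7 [ 44. 125.]
[np.float64(-29.6), np.float64(-5.3), np.float64(2.2)] -29.7 [ 40. 120.]
[np.float64(-35.6), np.float64(-4.6), np.float64(2.2)] -35.7 [ 37. 115.]
[np.float64(-41.5), np.float64(-3.2), np.float64(2.2)] -41.7 [ 34. 109.]
[np.float64(-47.2), np.float64(-1.3), np.float64(2.2)] -47.7 [ 32. 104.]
[np.float64(-52.7), np.float64(1.3), np.float64(2.2)] -53.7 [31. 98.]
[np.float64(-57.9), np.float64(4.4), np.float64(2.2)] -59.7 [30. 92.]
[np.float64(-62.7), np.float64(8.0), np.float64(2.2)] -65.7 [30. 86.]
[np.float64(-67.1), np.float64(12.2), np.float64(2.2)] -71.7 [31. 80.]
0
[np.float64(-67.1), np.float64(12.2), np.float64(2.2)] -71.7 [31. 80.]
[np.float64(-69.9), np.float64(15.6), np.float64(2.2)] -75.7 [32. 75.]
[np.float64(-71.9), np.float64(18.5), np.float64(2.2)] -78.7 [33. 72.]
[np.float64(-73.0), np.float64(20.1), np.float64(2.2)] -80.7 [34. 70.]
[np.float64(-74.1), np.float64(21.8), np.float64(2.2)] -82.7 [34. 68.]
```

Request:
carry_out:
  deltas:
    - {"dp": [-6,-2,1],"roll": -5.7,"gripper": -1}
    - {"dp": [-11.6,-3.8,1],"roll": -11.7,"gripper": -1}
    - {"dp": [-17.6,-5,1],"roll": -17.7,"gripper": -1}
    - {"dp": [-23.6,-5.5,1],"roll": -23.7,"gripper": -1}
    - {"dp": [-29.6,-5.3,1],"roll": -29.7,"gripper": -1}
    - {"dp": [-35.6,-4.6,1],"roll": -35.7,"gripper": -1}
    - {"dp": [-41.5,-3.2,1],"roll": -41.7,"gripper": -1}
    - {"dp": [-47.2,-1.3,1],"roll": -47.7,"gripper": -1}
    - {"dp": [-52.7,1.3,1],"roll": -53.7,"gripper": -1}
    - {"dp": [-57.9,4.4,1],"roll": -59.7,"gripper": -1}
    - {"dp": [-62.7,8,1],"roll": -65.7,"gripper": -1}
    - {"dp": [-65,10,1],"roll": -68.7,"gripper": -1}

```text
clock: 36.5
eef_pos: [564.1, 87.2, 83.1]
eef_rot: [3.139, 0.002, 2.286]
wrist_force: [-0.6, 0.9, 0.9]
finger_gap: 0.5
finger_force: 0.4
```

```bash
python3 tgt.py; python3 -c "
from arc import *
arc(1,[214,217,220,222,224,225],[25,24.5,24,24,24,24],52,-90,82)"
```

```text
in mark [30.4 82.  83.1] yaw 121.01 j6 -0.63 F [-0.6  0.9  0.9] gap 0.5
[np.float64(-2.3), np.float64(-0.8), np.float64(1.1)] -3.0 [31. 80.]
[np.float64(-5.6), np.float64(-1.8), np.float64(1.1)] -6.0 [32. 76.]
[np.float64(-9.0), np.float64(-2.7), np.float64(1.1)] -9.0 [33. 73.]
[np.float64(-10.9), np.float64(-3.2), np.float64(1.1)] -11.0 [33. 71.]
[np.float64(-12.9), np.float64(-3.6), np.float64(1.1)] -13.0 [34. 69.]
[np.float64(-13.9), np.float64(-3.8), np.float64(1.1)] -14.0 [34. 68.]
```

Finish A's arc, back off, and rise to look.

Request:
carry_out:
  deltas:
    - {"dp": [-2.3,-0.8,0],"roll": -3,"gripper": -1}
    - {"dp": [-5.6,-1.8,0],"roll": -6,"gripper": -1}
    - {"dp": [-9,-2.7,0],"roll": -9,"gripper": -1}
    - {"dp": [-11,-3.2,0],"roll": -11,"gripper": -1}
    - {"dp": [-13,-3.6,0],"roll": -13,"gripper": -1}
    - {"dp": [-14,-3.8,0],"roll": -14,"gripper": -1}
    - {"dp": [-14,-3.8,0],"roll": -14,"gripper": -1}
    - {"dp": [-4,-3,-1],"roll": -14,"gripper": -1}
    - {"dp": [4,-3,-30],"roll": -14,"gripper": -1}
    - {"dp": [4,-3,-70],"roll": -14,"gripper": -1}
    - {"dp": [4,-3,-108],"roll": -14,"gripper": -1}
    - {"dp": [4,-3,-108],"roll": -14,"gripper": -1}

```text
clock: 37.5
eef_pos: [560.5, 89.7, 197.2]
eef_rot: [3.134, 0.009, 2.524]
wrist_force: [-0.3, -0.8, 0.8]
finger_gap: 0.3
finger_force: 0.0
```

```bash
python3 tgt.py; python3 strap.py wrist top;  python3 -c "
from arc import *
arc(-1,[-73],[42],52,90,190)"
```

```text
in mark [ 27.2  85.1 197.2] yaw 134.66 j6 -0.86 F [-0.3 -0.8  0.8] gap 0.3
wrist strap 0.81 rect [72.3 77.2] [108.9  30.6] 44.6 tip dir deg -145.4 [289.0, 261.5, 415.5, 300.5]
wrist strap 0.81 rect [-82.8 -95.4] [ 32.4 102.5] 17.0 tip dir deg -54.7 [54.0, 245.1, 122.5, 337.5]
wrist strap 0.38 rect [ -3.  297.6] [23.9 26.1] 18.5 tip dir deg 113.5 [476.0, 0.2, 514.2, 33.8]
wrist wing 0.71 mean [81.6 92.3] size [45.5 21.8] axis deg 38.0 [346.7, 275.5, 409.4, 307.3]
wrist wing 0.69 mean [-85.1 -77. ] size [52.8 26.5] axis deg 52.7 [32.2, 275.3, 102.7, 309.6]
top strap 0.6 rect [ -83.2 -103.8] [ 28.3 109.4] 16.5 tip dir deg -73.0 [359.1, 250.5, 412.7, 284.1]
top strap 0.57 rect [  65.3 -352.1] [149.2  19.6] 81.9 tip dir deg -59.9 [452.6, 167.2, 529.9, 177.9]
top wing 0.46 mean [-89.2 -83.9] size [44.5 17.8] axis deg 37.400000000000006 [370.7, 263.2, 388.3, 278.7]
[np.float64(-70.3), np.float64(-262.7), np.float64(-2.4)] 117.7 [-113. -150.]
```

Strap A is shut: its axis reads 44.6° against 45°. Now strap B.

Request:
carry_out:
  deltas:
    - {"dp": [-6,-22,3],"roll": 7,"gripper": -1}
    - {"dp": [-12,-44,3],"roll": 14,"gripper": -1}
    - {"dp": [-18,-66,3],"roll": 21,"gripper": -1}
    - {"dp": [-24,-88,3],"roll": 28,"gripper": -1}
    - {"dp": [-30,-110,3],"roll": 35,"gripper": -1}
    - {"dp": [-36,-132,3],"roll": 42,"gripper": -1}
    - {"dp": [-42,-154,3],"roll": 49,"gripper": -1}
    - {"dp": [-48,-176,3],"roll": 56,"gripper": -1}
    - {"dp": [-54,-198,3],"roll": 63,"gripper": -1}
    - {"dp": [-60,-220,3],"roll": 70,"gripper": -1}
    - {"dp": [-66,-242,3],"roll": 77,"gripper": -1}
    - {"dp": [-70,-263,3],"roll": 84,"gripper": -1}

```text
clock: 38.8
eef_pos: [462.5, -167.4, 185.0]
eef_rot: [-3.14, 0.0, 1.052]
wrist_force: [-0.1, -0.0, -0.3]
finger_gap: 0.2
finger_force: 0.0
```

Request:
carry_out:
  deltas:
    - {"dp": [0,0,0],"roll": 7,"gripper": -1}
    - {"dp": [0,0,0],"roll": 14,"gripper": -1}
    - {"dp": [0,0,0],"roll": 21,"gripper": -1}
    - {"dp": [0,0,0],"roll": 28,"gripper": -1}
    - {"dp": [0,0,0],"roll": 33.7,"gripper": -1}
    - {"dp": [0,0,20],"roll": 33.7,"gripper": -1}
    - {"dp": [0,0,60],"roll": 33.7,"gripper": -1}
    - {"dp": [0,0,60],"roll": 33.7,"gripper": -1}
    - {"dp": [0,0,60],"roll": 33.7,"gripper": -1}
    - {"dp": [0,0,60],"roll": 33.7,"gripper": -1}

```text
clock: 39.63
eef_pos: [463.7, -166.5, 127.2]
eef_rot: [3.141, -0.0, 0.47]
wrist_force: [-0.2, -0.4, -0.3]
finger_gap: 0.8
finger_force: 0.0
```

```bash
python3 tgt.py; python3 -c "
from arc import *
arc(-1,[-73,-73]+list(range(-67,-7,6)),[42,28]+[25]*12,52,90,82)"
```

```text
in mark [-112.4 -150.5  127.2] yaw 16.98 j6 0.68 F [-0.2 -0.4 -0.3] gap 0.8
[np.float64(-0.4), np.float64(-0.6), np.float64(45.2)] -0.0 [-113. -150.]
[np.float64(13.6), np.float64(-0.6), np.float64(45.2)] -0.0 [-100. -146.]
[np.float64(22.2), np.float64(1.7), np.float64(45.2)] -6.0 [ -91. -146.]
[np.float64(28.0), np.float64(3.5), np.float64(45.2)] -12.0 [ -85. -146.]
[np.float64(33.9), np.float64(4.6), np.float64(45.2)] -18.0 [ -79. -145.]
[np.float64(39.9), np.float64(5.1), np.float64(45.2)] -24.0 [ -73. -144.]
[np.float64(46.0), np.float64(4.9), np.float64(45.2)] -30.0 [ -67. -142.]
[np.float64(52.0), np.float64(4.2), np.float64(45.2)] -36.0 [ -62. -139.]
[np.float64(57.8), np.float64(2.8), np.float64(45.2)] -42.0 [ -56. -136.]
[np.float64(63.5), np.float64(0.8), np.float64(45.2)] -48.0 [ -51. -133.]
[np.float64(69.0), np.float64(-1.8), np.float64(45.2)] -54.0 [ -47. -129.]
[np.float64(74.1), np.float64(-5.0), np.float64(45.2)] -60.0 [ -43. -124.]
```

Request:
carry_out:
  deltas:
    - {"dp": [0,0,30],"roll": 0,"gripper": -1}
    - {"dp": [0,0,44],"roll": 0,"gripper": -1}
    - {"dp": [0,0,44],"roll": 0,"gripper": -1}
    - {"dp": [9,0,44],"roll": 0,"gripper": -1}
    - {"dp": [16,0,44],"roll": 0,"gripper": -1}
    - {"dp": [22,1.7,44],"roll": -6,"gripper": -1}
    - {"dp": [28,3.5,44],"roll": -12,"gripper": -1}
    - {"dp": [34,4.6,44],"roll": -18,"gripper": -1}
    - {"dp": [40,5,44],"roll": -24,"gripper": -1}
    - {"dp": [46,5,44],"roll": -30,"gripper": -1}
    - {"dp": [52,4.2,44],"roll": -36,"gripper": -1}
    - {"dp": [57.8,2.8,44],"roll": -42,"gripper": -1}

```text
clock: 40.63
eef_pos: [517.7, -142.5, 83.8]
eef_rot: [3.139, 0.0, 1.209]
wrist_force: [-1.4, -0.5, 0.3]
finger_gap: 0.4
finger_force: 0.5
```

```bash
python3 tgt.py; python3 -c "
from arc import *
arc(-1,list(range(-25,36,6))+[38],[25]*12,52,90,82)"
```

```text
in mark [ -55.1 -136.1   83.8] yaw 59.3 j6 0.03 F [-1.4 -0.5  0.3] gap 0.4
[np.float64(4.9), np.float64(1.3), np.float64(1.8)] -5.7 [ -51. -133.]
[np.float64(10.7), np.float64(3.1), np.float64(1.8)] -11.7 [ -47. -129.]
[np.float64(16.6), np.float64(4.2), np.float64(1.8)] -17.7 [ -43. -124.]
[np.float64(22.6), np.float64(4.8), np.float64(1.8)] -23.7 [ -39. -119.]
[np.float64(28.6), np.float64(4.7), np.float64(1.8)] -29.7 [ -36. -114.]
[np.float64(34.6), np.float64(3.9), np.float64(1.8)] -35.7 [ -34. -108.]
[np.float64(40.5), np.float64(2.6), np.float64(1.8)] -41.7 [ -32. -103.]
[np.float64(46.2), np.float64(0.6), np.float64(1.8)] -47.7 [-31. -97.]
[np.float64(51.7), np.float64(-2.0), np.float64(1.8)] -53.7 [-30. -91.]
[np.float64(56.9), np.float64(-5.1), np.float64(1.8)] -59.7 [-30. -85.]
[np.float64(61.7), np.float64(-8.7), np.float64(1.8)] -65.7 [-31. -79.]
[np.float64(64.0), np.float64(-10.7), np.float64(1.8)] -68.7 [-32. -76.]
```

Request:
carry_out:
  deltas:
    - {"dp": [5,1.5,1],"roll": -5.7,"gripper": -1}
    - {"dp": [10.7,3,1],"roll": -11.7,"gripper": -1}
    - {"dp": [16.6,4.2,1],"roll": -17.7,"gripper": -1}
    - {"dp": [22.6,4.8,1],"roll": -23.7,"gripper": -1}
    - {"dp": [28.6,4.7,1],"roll": -29.7,"gripper": -1}
    - {"dp": [34.6,4,1],"roll": -35.7,"gripper": -1}
    - {"dp": [40.5,2.6,1],"roll": -41.7,"gripper": -1}
    - {"dp": [46.2,0.6,1],"roll": -47.7,"gripper": -1}
    - {"dp": [51.7,-2,1],"roll": -53.7,"gripper": -1}
    - {"dp": [56.9,-5,1],"roll": -59.7,"gripper": -1}
    - {"dp": [59.5,-7,1],"roll": -62.7,"gripper": -1}
    - {"dp": [59.5,-7,1],"roll": -62.7,"gripper": -1}

```text
clock: 41.63
eef_pos: [532.2, -83.9, 82.7]
eef_rot: [3.14, 0.002, 2.301]
wrist_force: [0.5, -0.3, 0.3]
finger_gap: 0.4
finger_force: 0.0
```

```bash
python3 tgt.py; python3 -c "
from arc import *
arc(-1,[35,38,41,43,44,45],[25,24.5,24,24,24,24],52,90,82)"
```

```text
in mark [-30.7 -80.9  82.7] yaw 121.88 j6 -0.95 F [ 0.5 -0.3  0.3] gap 0.4
[np.float64(2.1), np.float64(0.9), np.float64(0.7)] -3.1 [-31. -79.]
[np.float64(5.4), np.float64(1.9), np.float64(0.7)] -6.1 [-32. -75.]
[np.float64(8.8), np.float64(2.7), np.float64(0.7)] -9.1 [-33. -72.]
[np.float64(10.7), np.float64(3.2), np.float64(0.7)] -11.1 [-34. -70.]
[np.float64(11.7), np.float64(3.5), np.float64(0.7)] -12.1 [-34. -69.]
[np.float64(12.7), np.float64(3.7), np.float64(0.7)] -13.1 [-34. -68.]
```

Request:
carry_out:
  deltas:
    - {"dp": [2,1,0],"roll": -3,"gripper": -1}
    - {"dp": [5.4,2,0],"roll": -6,"gripper": -1}
    - {"dp": [8.8,2.7,0],"roll": -9,"gripper": -1}
    - {"dp": [10.7,3.2,0],"roll": -11,"gripper": -1}
    - {"dp": [12,3.5,0],"roll": -12,"gripper": -1}
    - {"dp": [13,3.7,0],"roll": -13,"gripper": -1}
    - {"dp": [13,3.7,0],"roll": -13,"gripper": -1}
    - {"dp": [3,3,-1],"roll": -13,"gripper": -1}
    - {"dp": [-5,3,-30],"roll": -13,"gripper": -1}
    - {"dp": [-5,3,-70],"roll": -13,"gripper": -1}
    - {"dp": [-5,3,-108],"roll": -13,"gripper": -1}
    - {"dp": [-5,3,-108],"roll": -13,"gripper": -1}

```text
clock: 42.63
eef_pos: [539.2, -87.6, 196.5]
eef_rot: [3.138, 0.009, 2.523]
wrist_force: [0.9, 0.1, 0.4]
finger_gap: -0.1
finger_force: 0.0
```

```bash
python3 tgt.py; python3 strap.py top wrist;  python3 tgt.py -140 -30 190 40
```

```text
in mark [-24.4 -85.8 196.5] yaw 134.6 j6 -1.18 F [0.9 0.1 0.4] gap -0.1
top strap 0.81 rect [72.5 76.6] [115.1  32.1] 45.5 tip dir deg -143.7 [255.9, 185.8, 305.6, 231.4]
top wing 0.74 mean [-217.9  316.9] size [174.   23.2] axis deg 11.400000000000006 [158.3, 316.1, 195.9, 406.8]
top wing 0.43 mean [83.1 88.9] size [44.  18.1] axis deg 39.69999999999999 [266.2, 190.8, 282.1, 208.7]
top wing 0.3 mean [213.4 238.8] size [91.9 55.1] axis deg 29.900000000000006 [171.5, 132.2, 207.6, 169.7]
wrist strap 0.74 rect [-75.3 -74.3] [108.4  28.6] 45.0 tip dir deg 47.2 [218.6, 174.8, 357.9, 209.4]
wrist strap 0.6 rect [72.3 72.7] [112.3  28.8] 43.9 tip dir deg -135.8 [483.3, 168.6, 619.2, 207.4]
wrist wing 0.78 mean [80.2 82.2] size [54.6 19.6] axis deg 39.80000000000001 [560.0, 179.7, 636.4, 208.6]
wrist wing 0.7 mean [-87.7 -85.2] size [46.2 19.1] axis deg 39.5 [221.2, 175.4, 291.8, 206.1]
in mark [-27.3 -84.1 187.6] yaw 134.66 j6 -1.18 F [ 0.3 -0.2 -0.2] gap 0.3
dp [117.7 -42.1  -2.1] roll 94.7
```

Request:
carry_out:
  deltas:
    - {"dp": [4,-4,0],"roll": 7,"gripper": -0.1}
    - {"dp": [8,-8,0],"roll": 14,"gripper": -0.1}
    - {"dp": [12,-13,0],"roll": 21,"gripper": -0.1}
    - {"dp": [16,-18,0],"roll": 28,"gripper": -0.1}
    - {"dp": [20,-23,0],"roll": 35,"gripper": -0.1}
    - {"dp": [24,-28,0],"roll": 42,"gripper": -0.1}
    - {"dp": [28,-33,0],"roll": 49,"gripper": -0.1}
    - {"dp": [32,-38,0],"roll": 56,"gripper": -0.1}
    - {"dp": [36,-42,0],"roll": 63,"gripper": -0.1}
    - {"dp": [40,-46,0],"roll": 70,"gripper": -0.1}
    - {"dp": [40,-46,0],"roll": 77,"gripper": -0.1}
    - {"dp": [40,-46,0],"roll": 84,"gripper": -0.1}

```text
clock: 43.93
eef_pos: [476.8, -100.8, 188.1]
eef_rot: [-3.14, 0.0, 1.052]
wrist_force: [-0.9, -0.1, 0.1]
finger_gap: 42.6
finger_force: 0.0
```

Request:
carry_out:
  deltas:
    - {"dp": [0,0,0],"roll": 6.5,"gripper": -0.1}
    - {"dp": [0,0,0],"roll": 12.5,"gripper": -0.1}
    - {"dp": [0,0,0],"roll": 12.5,"gripper": -0.1}
    - {"dp": [0,0,0],"roll": 12.5,"gripper": -0.1}

```text
clock: 44.27
eef_pos: [477.1, -100.8, 188.3]
eef_rot: [-3.14, 0.001, 0.844]
wrist_force: [-0.2, 0.0, -0.4]
finger_gap: 42.4
finger_force: 0.0
```

```bash
python3 strap.py wrist; python3 tgt.py -88 -88 107 38; python3 edge.py | sed -n 1,3p; ls -t pics | head -2
```

```text
wrist strap 0.78 rect [33.9 35.3] [ 7.2 28.2] 38.0 tip dir deg -135.7 [271.5, 1.4, 313.3, 10.2]
wrist strap 0.71 rect [-74.9 -74.9] [108.9  28.9] 45.6 tip dir deg 45.1 [295.2, 149.1, 344.8, 285.7]
wrist wing 0.86 mean [-85.1 -85.8] size [46.9 18.3] axis deg 36.69999999999999 [308.1, 217.2, 336.2, 282.9]
in mark [-87.8 -88.  188.7] yaw 38.34 j6 0.44 F [-0.4 -0.2  0.4] gap 42.2
dp [-0.2 -0.1 81.7] roll 0.3
mark [548.4   1. ] yaw 0.1741 | nest [548.1   1.2] 0.1729 | nest in mark (mm) [-0.29  0.24] yaw err deg -0.07
mark [548.4   1. ] yaw 0.1741 | nest [547.7   2.3] 0.1713 | nest in mark (mm) [-0.48  1.34] yaw err deg -0.16
residual side offsets [-0.3  0.9 -0.3  0.7] [48, 51, 54, 54]
f44.5.png
f44.4.png
```

Request:
carry_out:
  deltas:
    - {"dp": [0,0,40],"roll": 1,"gripper": -0.1}
    - {"dp": [0,0,70],"roll": 1,"gripper": -0.1}
    - {"dp": [0,0,80],"roll": 1,"gripper": -0.1}
    - {"dp": [0,0,80],"roll": 1,"gripper": -0.1}
    - {"dp": [0,0,80],"roll": 1,"gripper": -0.5}
    - {"dp": [0,0,80],"roll": 1,"gripper": -1}
    - {"dp": [0,0,80],"roll": 1,"gripper": -1}
    - {"dp": [0,0,80],"roll": 1,"gripper": -1}
    - {"dp": [0,0,80],"roll": 1,"gripper": -1}
    - {"dp": [0,0,80],"roll": 1,"gripper": -1}
    - {"dp": [0,0,80],"roll": 1,"gripper": -1}
  newtons: 25

```text
clock: 45.53
eef_pos: [477.5, -100.8, 109.6]
eef_rot: [3.141, -0.0, 0.823]
wrist_force: [-1.7, 2.0, 6.2]
finger_gap: 9.5
finger_force: 25.0
```

```bash
python3 tgt.py; python3 -c "
from h import *; print(read_state()['moment'])"
```

```text
in mark [-87.5 -88.  109.6] yaw 37.18 j6 0.46 F [-1.7  2.   6.2] gap 9.5
[ 0.28586899  0.31886649 -0.02283948]
```

Request:
carry_out:
  deltas:
    - {"dp": [0,0,0.1],"roll": 5,"gripper": -1}
    - {"dp": [0,0,0.2],"roll": 10,"gripper": -1}
    - {"dp": [0,0,0.2],"roll": 15,"gripper": -1}
    - {"dp": [0,0,0.3],"roll": 20,"gripper": -1}
    - {"dp": [0,0,0.4],"roll": 25,"gripper": -1}
    - {"dp": [0,0,0.4],"roll": 30,"gripper": -1}
    - {"dp": [0,0,0.5],"roll": 35,"gripper": -1}
    - {"dp": [0,0,0.6],"roll": 40,"gripper": -1}
    - {"dp": [0,0,0.6],"roll": 45,"gripper": -1}
    - {"dp": [0,0,0.7],"roll": 50,"gripper": -1}
    - {"dp": [0,0,0.8],"roll": 55,"gripper": -1}
    - {"dp": [0,0,0.8],"roll": 60,"gripper": -1}
  newtons: 35

```text
clock: 46.53
eef_pos: [477.5, -101.0, 108.8]
eef_rot: [3.141, -0.001, -0.228]
wrist_force: [-2.2, -0.4, 5.2]
finger_gap: 9.6
finger_force: 35.0
```

```bash
python3 tgt.py; python3 strap.py wrist; python3 -c "
from h import *; print(read_state()['moment'])"
```

```text
in mark [-87.5 -88.3 108.8] yaw -23.05 j6 1.52 F [-2.2 -0.4  5.2] gap 9.6
wrist strap 0.84 rect [-73.3 -75.9] [107.9  30.4] 45.1 tip dir deg 39.4 [199.5, 205.8, 384.8, 301.5]
wrist strap 0.73 rect [44.3 43.4] [25.4 31.5] 42.0 tip dir deg -134.4 [0.0, 123.0, 42.5, 189.5]
[-0.10968282  0.31809879  0.02585699]
```

Request:
carry_out:
  deltas:
    - {"dp": [0,0,0.1],"roll": 5,"gripper": -1}
    - {"dp": [0,0,0.2],"roll": 10,"gripper": -1}
    - {"dp": [0,0,0.2],"roll": 15,"gripper": -1}
    - {"dp": [0,0,0.3],"roll": 20,"gripper": -1}
    - {"dp": [0,0,0.4],"roll": 25,"gripper": -1}
    - {"dp": [0,0,0.4],"roll": 30,"gripper": -1}
    - {"dp": [0,0,0.5],"roll": 35,"gripper": -1}
    - {"dp": [0,0,0.6],"roll": 40,"gripper": -1}
    - {"dp": [0,0,0.6],"roll": 45,"gripper": -1}
    - {"dp": [0,0,0.7],"roll": 50,"gripper": -1}
    - {"dp": [0,0,0.8],"roll": 55,"gripper": -1}
    - {"dp": [0,0,0.8],"roll": 55,"gripper": -1}

```text
clock: 47.68
eef_pos: [477.3, -101.2, 108.0]
eef_rot: [3.142, -0.001, -1.19]
wrist_force: [-3.9, -2.5, 7.7]
finger_gap: 9.4
finger_force: 35.0
```

```bash
python3 tgt.py; python3 -c "
from h import *; print(read_state()['moment'])"
```

```text
in mark [-87.7 -88.5 108. ] yaw -78.14 j6 2.48 F [-3.9 -2.5  7.7] gap 9.4
[-0.27398931  0.76771125 -0.0482557 ]
```

Request:
carry_out:
  deltas:
    - {"dp": [0,0,0],"roll": 0,"gripper": 1}
    - {"dp": [0,0,0],"roll": 0,"gripper": 1}
    - {"dp": [0,0,0],"roll": 0,"gripper": 1}
    - {"dp": [0,0,0],"roll": 0,"gripper": 1}
    - {"dp": [0,0,-5],"roll": 0,"gripper": 1}
    - {"dp": [0,0,-20],"roll": 0,"gripper": 1}
    - {"dp": [0,0,-20],"roll": -7,"gripper": 1}
    - {"dp": [0,0,-20],"roll": -14,"gripper": 1}
    - {"dp": [0,0,-20],"roll": -21,"gripper": 1}
    - {"dp": [0,0,-20],"roll": -28,"gripper": 1}
    - {"dp": [0,0,-20],"roll": -35,"gripper": 1}
    - {"dp": [0,0,-20],"roll": -42,"gripper": 1}

```text
clock: 48.68
eef_pos: [477.3, -100.8, 127.7]
eef_rot: [-3.142, -0.0, -0.445]
wrist_force: [0.0, 0.5, 0.2]
finger_gap: 86.3
finger_force: 0.0
```

Request:
carry_out:
  deltas:
    - {"dp": [0,0,0],"roll": -7,"gripper": 1}
    - {"dp": [0,0,0],"roll": -14,"gripper": 1}
    - {"dp": [0,0,0],"roll": -21,"gripper": 1}
    - {"dp": [0,0,0],"roll": -28,"gripper": 1}
    - {"dp": [0,0,0],"roll": -35,"gripper": 1}
    - {"dp": [0,0,0],"roll": -42,"gripper": 1}
    - {"dp": [0,0,0],"roll": -49,"gripper": 1}
    - {"dp": [0,0,0],"roll": -56,"gripper": 1}
    - {"dp": [0,0,0],"roll": -63,"gripper": 1}
    - {"dp": [0,0,0],"roll": -70,"gripper": 1}
    - {"dp": [0,0,0],"roll": -77,"gripper": 1}
    - {"dp": [0,0,0],"roll": -84,"gripper": 1}

```text
clock: 49.68
eef_pos: [477.4, -100.8, 127.8]
eef_rot: [3.141, -0.0, 1.021]
wrist_force: [0.7, 0.2, 0.6]
finger_gap: 94.0
finger_force: 0.0
```

Request:
carry_out:
  deltas:
    - {"dp": [0,0,0],"roll": -7,"gripper": 0.3}
    - {"dp": [0,0,0],"roll": -14,"gripper": 0.3}
    - {"dp": [0,0,0],"roll": -21,"gripper": 0.3}
    - {"dp": [0,0,0],"roll": -28,"gripper": 0.3}
    - {"dp": [0,0,0],"roll": -35,"gripper": 0.3}
    - {"dp": [0,0,0],"roll": -42,"gripper": 0.3}
    - {"dp": [0,0,0],"roll": -49,"gripper": 0.3}
    - {"dp": [0,0,0],"roll": -54,"gripper": 0.3}
    - {"dp": [0,0,0],"roll": -54,"gripper": 0.3}
    - {"dp": [0,0,0],"roll": -54,"gripper": 0.3}

```text
clock: 50.52
eef_pos: [477.4, -100.8, 127.6]
eef_rot: [3.141, 0.0, 1.955]
wrist_force: [0.2, -0.1, -0.4]
finger_gap: 60.9
finger_force: 0.0
```

```bash
python3 tgt.py -88 -88 107 102; python3 strap.py wrist
```

```text
in mark [-87.6 -88.1 127.6] yaw 102.02 j6 -0.67 F [ 0.2 -0.1 -0.4] gap 60.9
dp [ 0.1 -0.4 20.6] roll 0.0
wrist strap 0.62 rect [-75.8 -73.3] [108.4  30.3] 45.2 tip dir deg 50.5 [267.6, 181.7, 428.8, 307.9]
wrist strap 0.58 rect [52.7 55.4] [59.7 30.3] 44.7 tip dir deg -137.3 [552.7, 35.5, 640.0, 129.3]
wrist wing 0.34 mean [-52.1 -18.6] size [250.4 215.9] axis deg 17.30000000000001 [201.8, 0.0, 639.2, 399.9]
```

Request:
carry_out:
  deltas:
    - {"dp": [0,0,15],"roll": 0,"gripper": -0.2}
    - {"dp": [0,0,21],"roll": 0,"gripper": -0.2}
    - {"dp": [0,0,21],"roll": 0,"gripper": -0.5}
    - {"dp": [0,0,21],"roll": 0,"gripper": -1}
    - {"dp": [0,0,21],"roll": 0,"gripper": -1}
    - {"dp": [0,0,21],"roll": 0,"gripper": -1}
    - {"dp": [0,0,21],"roll": 0,"gripper": -1}
    - {"dp": [0,0,21],"roll": 0,"gripper": -1}
    - {"dp": [0,0,21],"roll": 0,"gripper": -1}
    - {"dp": [0,0,21],"roll": 0,"gripper": -1}
  newtons: 40

```text
clock: 51.5
eef_pos: [477.2, -100.9, 106.7]
eef_rot: [-3.142, 0.0, 1.957]
wrist_force: [-2.3, -1.0, 3.6]
finger_gap: 9.6
finger_force: 40.0
```

Request:
carry_out:
  deltas:
    - {"dp": [0,0,0.1],"roll": 5,"gripper": -1}
    - {"dp": [0,0,0.2],"roll": 10,"gripper": -1}
    - {"dp": [0,0,0.2],"roll": 15,"gripper": -1}
    - {"dp": [0,0,0.3],"roll": 20,"gripper": -1}
    - {"dp": [0,0,0.4],"roll": 25,"gripper": -1}
    - {"dp": [0,0,0.4],"roll": 30,"gripper": -1}
    - {"dp": [0,0,0.5],"roll": 35,"gripper": -1}

```text
clock: 52.08
eef_pos: [477.2, -100.9, 106.2]
eef_rot: [3.142, 0.0, 1.342]
wrist_force: [-2.6, -2.5, 5.2]
finger_gap: 9.7
finger_force: 40.0
```

```bash
python3 tgt.py; python3 -c "
from h import *; print(read_state()['moment'],read_state()['effort'][5])"
```

```text
in mark [-87.8 -88.2 106.2] yaw 66.94 j6 -0.05 F [-2.6 -2.5  5.2] gap 9.7
[-0.24884492  0.49272283  0.01974424] -2.125130295753479
```

Request:
carry_out:
  deltas:
    - {"dp": [0,0,0.1],"roll": 4,"gripper": -1}
    - {"dp": [0,0,0.1],"roll": 8,"gripper": -1}
    - {"dp": [0,0,0.2],"roll": 12,"gripper": -1}
    - {"dp": [0,0,0.2],"roll": 12,"gripper": -1}

```text
clock: 52.42
eef_pos: [477.2, -101.0, 106.1]
eef_rot: [3.141, 0.0, 1.133]
wrist_force: [-5.0, -1.4, 5.6]
finger_gap: 9.6
finger_force: 40.0
```

```bash
python3 tgt.py; python3 -c "
from h import *; print(read_state()['moment'],read_state()['effort'][5])"
```

```text
in mark [-87.8 -88.2 106.1] yaw 54.92 j6 0.15 F [-5.  -1.4  5.6] gap 9.6
[-0.27781645  0.57367197  0.04365178] 1.5222565457224846
```

Request:
carry_out:
  deltas:
    - {"dp": [0,0,0.1],"roll": 4,"gripper": -1}
    - {"dp": [0,0,0.1],"roll": 8,"gripper": -1}
    - {"dp": [0,0,0.2],"roll": 12,"gripper": -1}
    - {"dp": [0,0,0.2],"roll": 12,"gripper": -1}

```text
clock: 52.75
eef_pos: [477.2, -101.0, 105.9]
eef_rot: [3.141, 0.0, 0.923]
wrist_force: [-4.3, -1.8, 5.8]
finger_gap: 9.9
finger_force: 40.0
```

```bash
python3 tgt.py; python3 -c "
from h import *; print(read_state()['moment'],read_state()['effort'][5])"
```

```text
in mark [-87.8 -88.2 105.9] yaw 42.92 j6 0.36 F [-4.3 -1.8  5.8] gap 9.9
[-0.27211824  0.77462369 -0.04141469] 1.5188335999846458
```

Request:
carry_out:
  deltas:
    - {"dp": [0,0,0.1],"roll": 4,"gripper": -1}
    - {"dp": [0,0,0.1],"roll": 8,"gripper": -1}
    - {"dp": [0,0,0.1],"roll": 12,"gripper": -1}
    - {"dp": [0,0,0.1],"roll": 12,"gripper": -1}

```text
clock: 53.08
eef_pos: [477.3, -101.0, 105.9]
eef_rot: [3.141, 0.001, 0.715]
wrist_force: [-3.7, -1.5, 6.8]
finger_gap: 10.9
finger_force: 45.5
```

```bash
python3 tgt.py; python3 -c "
from h import *; print(read_state()['moment'],read_state()['effort'][5])"
```

```text
in mark [-87.7 -88.3 105.9] yaw 31.0 j6 0.57 F [-3.7 -1.5  6.8] gap 10.9
[-0.27657388  0.72202247  0.97464984] 2.5008590519428253
```

Nut B hit its end stop: the moment jumped to 0.97 N m after about 186° of turning. I'm releasing it and moving to wing A.

Request:
carry_out:
  deltas:
    - {"dp": [0,0,0],"roll": 0,"gripper": -0.1}
    - {"dp": [0,0,0],"roll": 0,"gripper": -0.1}
    - {"dp": [0,0,0],"roll": 0,"gripper": -0.1}
    - {"dp": [0,0,0],"roll": 0,"gripper": -0.1}
    - {"dp": [0,0,-10],"roll": 0,"gripper": -0.1}
    - {"dp": [0,0,-50],"roll": 0,"gripper": -0.1}
    - {"dp": [0,0,-84],"roll": 0,"gripper": -0.1}
    - {"dp": [0,0,-84],"roll": 0,"gripper": -0.1}
    - {"dp": [0,0,-84],"roll": 0,"gripper": -0.1}

```text
clock: 53.83
eef_pos: [478.0, -101.0, 191.6]
eef_rot: [3.138, -0.002, 0.718]
wrist_force: [-0.4, -1.0, -1.0]
finger_gap: 42.3
finger_force: 0.0
```

```bash
python3 strap.py wrist; python3 edge.py | head -2;  python3 tgt.py 88 88 190 31
```

```text
wrist strap 0.93 rect [-73.8 -74.2] [108.3  29.3] 45.9 tip dir deg 44.1 [280.6, 150.6, 349.3, 282.4]
wrist strap 0.92 rect [35.1 38.4] [14.7 28.7] 30.5 tip dir deg -136.8 [237.8, 0.0, 280.6, 25.5]
wrist wing 0.95 mean [-84.6 -86.3] size [45.9 18.6] axis deg 40.30000000000001 [306.8, 217.2, 335.1, 282.5]
mark [548.4   1. ] yaw 0.1741 | nest [548.   1.] 0.1747 | nest in mark (mm) [-0.38  0.02] yaw err deg 0.03
mark [548.4   1. ] yaw 0.1741 | nest [547.8   2. ] 0.1726 | nest in mark (mm) [-0.41  1.02] yaw err deg -0.09
in mark [-87.9 -87.9 188.7] yaw 31.19 j6 0.57 F [-0.1 -0.7 -0.6] gap 42.1
dp [241.6 -59.4  -1.4] roll 0.2
```

Request:
carry_out:
  deltas:
    - {"dp": [20,-5,0],"roll": -7,"gripper": -0.1}
    - {"dp": [40,-10,0],"roll": -14,"gripper": -0.1}
    - {"dp": [60,-15,0],"roll": -21,"gripper": -0.1}
    - {"dp": [80,-20,0],"roll": -28,"gripper": -0.1}
    - {"dp": [100,-25,0],"roll": -35,"gripper": -0.1}
    - {"dp": [120,-30,0],"roll": -42,"gripper": -0.1}
    - {"dp": [140,-35,0],"roll": -49,"gripper": -0.1}
    - {"dp": [160,-40,0],"roll": -56,"gripper": -0.1}
    - {"dp": [180,-45,0],"roll": -63,"gripper": -0.1}
    - {"dp": [200,-50,0],"roll": -70,"gripper": -0.1}
    - {"dp": [220,-55,0],"roll": -77,"gripper": -0.1}
    - {"dp": [241.5,-59.5,0],"roll": -84,"gripper": -0.1}

```text
clock: 55.18
eef_pos: [620.2, 103.8, 188.8]
eef_rot: [-3.141, -0.0, 2.19]
wrist_force: [-0.0, 0.4, -0.2]
finger_gap: 42.4
finger_force: 0.0
```

Request:
carry_out:
  deltas:
    - {"dp": [0,0,0],"roll": -7,"gripper": -0.1}
    - {"dp": [0,0,0],"roll": -14,"gripper": -0.1}
    - {"dp": [0,0,0],"roll": -21,"gripper": -0.1}
    - {"dp": [0,0,0],"roll": -28,"gripper": -0.1}
    - {"dp": [0,0,0],"roll": -35,"gripper": -0.1}
    - {"dp": [0,0,0],"roll": -42,"gripper": -0.1}
    - {"dp": [0,0,0],"roll": -49,"gripper": -0.1}
    - {"dp": [0,0,0],"roll": -56,"gripper": -0.1}
    - {"dp": [0,0,0],"roll": -63,"gripper": -0.1}
    - {"dp": [0,0,0],"roll": -70,"gripper": -0.1}
    - {"dp": [0,0,0],"roll": -77,"gripper": -0.1}
    - {"dp": [0,0,0],"roll": -84,"gripper": -0.1}

```text
clock: 56.18
eef_pos: [619.8, 102.9, 188.7]
eef_rot: [3.141, -0.001, -2.627]
wrist_force: [-0.0, 0.6, -0.2]
finger_gap: 42.4
finger_force: 0.0
```

Request:
carry_out:
  deltas:
    - {"dp": [0,0,0],"roll": -7,"gripper": -0.1}
    - {"dp": [0,0,0],"roll": -14,"gripper": -0.1}
    - {"dp": [0,0,0],"roll": -19,"gripper": -0.1}
    - {"dp": [0,0,0],"roll": -19,"gripper": -0.1}
    - {"dp": [0,0,0],"roll": -19,"gripper": -0.1}

```text
clock: 56.6
eef_pos: [619.8, 102.9, 189.0]
eef_rot: [3.141, -0.001, -2.304]
wrist_force: [0.2, -0.8, -0.5]
finger_gap: 42.4
finger_force: 0.0
```

```bash
python3 strap.py wrist;  python3 tgt.py 88 88 109 218
```

```text
wrist strap 0.84 rect [74.5 74.7] [109.4  29.3] 44.6 tip dir deg -135.4 [291.4, 145.4, 345.2, 287.3]
wrist strap 0.78 rect [-34.5 -34.5] [ 8.6 27.6] 37.7 tip dir deg 45.0 [273.5, 0.1, 311.1, 13.5]
wrist wing 0.62 mean [85.  85.6] size [46.2 18.4] axis deg 43.5 [306.4, 220.7, 336.6, 284.1]
in mark [ 88.1  87.9 189.2] yaw -141.95 j6 -2.3 F [-0.8  0.   0.8] gap 42.1
dp [ 0.   0.1 80.2] roll 0.0
```

Request:
carry_out:
  deltas:
    - {"dp": [0,0,40],"roll": -2,"gripper": -0.1}
    - {"dp": [0,0,70],"roll": -2,"gripper": -0.1}
    - {"dp": [0,0,80],"roll": -2,"gripper": -0.1}
    - {"dp": [0,0,80],"roll": -2,"gripper": -0.1}
    - {"dp": [0,0,80],"roll": -2,"gripper": -0.5}
    - {"dp": [0,0,80],"roll": -2,"gripper": -1}
    - {"dp": [0,0,80],"roll": -2,"gripper": -1}
    - {"dp": [0,0,80],"roll": -2,"gripper": -1}
    - {"dp": [0,0,80],"roll": -2,"gripper": -1}
    - {"dp": [0,0,80],"roll": -2,"gripper": -1}
    - {"dp": [0,0,80],"roll": -2,"gripper": -1}
  newtons: 35

```text
clock: 57.67
eef_pos: [620.2, 103.1, 110.1]
eef_rot: [-3.141, 0.001, -2.266]
wrist_force: [-1.0, 0.3, 5.9]
finger_gap: 9.9
finger_force: 34.7
```

Request:
carry_out:
  deltas:
    - {"dp": [0,0,0.1],"roll": 5,"gripper": -1}
    - {"dp": [0,0,0.2],"roll": 10,"gripper": -1}
    - {"dp": [0,0,0.2],"roll": 15,"gripper": -1}
    - {"dp": [0,0,0.3],"roll": 20,"gripper": -1}
    - {"dp": [0,0,0.4],"roll": 25,"gripper": -1}
    - {"dp": [0,0,0.4],"roll": 30,"gripper": -1}
    - {"dp": [0,0,0.5],"roll": 35,"gripper": -1}
    - {"dp": [0,0,0.6],"roll": 40,"gripper": -1}
    - {"dp": [0,0,0.6],"roll": 45,"gripper": -1}
    - {"dp": [0,0,0.7],"roll": 50,"gripper": -1}
    - {"dp": [0,0,0.8],"roll": 55,"gripper": -1}
    - {"dp": [0,0,0.8],"roll": 60,"gripper": -1}

```text
clock: 58.67
eef_pos: [620.3, 102.9, 109.3]
eef_rot: [3.141, 0.001, 2.966]
wrist_force: [0.1, -0.3, 5.1]
finger_gap: 9.5
finger_force: 34.7
```

```bash
python3 tgt.py; python3 -c "
from h import *; print(read_state()['moment'])"; python3 strap.py wrist
```

```text
in mark [ 88.4  87.8 109.3] yaw 159.94 j6 -1.29 F [ 0.1 -0.3  5.1] gap 9.5
[0.02912263 0.00851636 0.03553258]
wrist strap 0.97 rect [73.2 76.2] [107.8  30.4] 44.0 tip dir deg -141.3 [201.0, 196.6, 385.9, 300.8]
wrist strap 0.66 rect [-45.8 -43. ] [31.1 31.1] 44.1 tip dir deg 46.9 [3.2, 96.9, 50.1, 164.5]
wrist wing 0.8 mean [84.1 89.4] size [14.  47.5] axis deg 161.0 [305.7, 243.2, 337.7, 333.2]
```

Wing A is turning with the gripper. Continuing.

Request:
carry_out:
  deltas:
    - {"dp": [0,0,0.1],"roll": 5,"gripper": -1}
    - {"dp": [0,0,0.2],"roll": 10,"gripper": -1}
    - {"dp": [0,0,0.2],"roll": 15,"gripper": -1}
    - {"dp": [0,0,0.3],"roll": 20,"gripper": -1}
    - {"dp": [0,0,0.4],"roll": 25,"gripper": -1}
    - {"dp": [0,0,0.4],"roll": 30,"gripper": -1}
    - {"dp": [0,0,0.5],"roll": 35,"gripper": -1}
    - {"dp": [0,0,0.6],"roll": 40,"gripper": -1}
    - {"dp": [0,0,0.6],"roll": 45,"gripper": -1}
    - {"dp": [0,0,0.7],"roll": 50,"gripper": -1}
    - {"dp": [0,0,0.8],"roll": 55,"gripper": -1}
    - {"dp": [0,0,0.8],"roll": 60,"gripper": -1}
  newtons: 40

```text
clock: 59.82
eef_pos: [620.2, 102.8, 108.6]
eef_rot: [3.141, 0.0, 1.92]
wrist_force: [-1.3, -0.5, 5.7]
finger_gap: 9.5
finger_force: 39.7
```

Request:
carry_out:
  deltas:
    - {"dp": [0,0,0.1],"roll": 5,"gripper": -1}
    - {"dp": [0,0,0.2],"roll": 10,"gripper": -1}
    - {"dp": [0,0,0.2],"roll": 15,"gripper": -1}
    - {"dp": [0,0,0.3],"roll": 20,"gripper": -1}
    - {"dp": [0,0,0.4],"roll": 25,"gripper": -1}
    - {"dp": [0,0,0.4],"roll": 30,"gripper": -1}
    - {"dp": [0,0,0.5],"roll": 35,"gripper": -1}
    - {"dp": [0,0,0.5],"roll": 35,"gripper": -1}

```text
clock: 60.48
eef_pos: [620.1, 102.9, 108.1]
eef_rot: [3.141, -0.0, 1.308]
wrist_force: [-2.6, -0.4, 7.5]
finger_gap: 9.6
finger_force: 39.8
```

```bash
python3 tgt.py; python3 -c "
from h import *; print(read_state()['moment'])"
```

```text
in mark [ 88.3  87.8 108.1] yaw 64.96 j6 0.37 F [-2.6 -0.4  7.5] gap 9.6
[-0.17026574  0.59533727 -0.07198922]
```

Request:
carry_out:
  deltas:
    - {"dp": [0,0,0.1],"roll": 4,"gripper": -1}
    - {"dp": [0,0,0.1],"roll": 8,"gripper": -1}
    - {"dp": [0,0,0.2],"roll": 12,"gripper": -1}
    - {"dp": [0,0,0.2],"roll": 12,"gripper": -1}

```text
clock: 60.82
eef_pos: [620.1, 102.9, 108.0]
eef_rot: [3.141, -0.0, 1.1]
wrist_force: [-2.5, -0.1, 7.8]
finger_gap: 9.5
finger_force: 39.8
```

```bash
python3 tgt.py; python3 -c "
from h import *; print(read_state()['moment'])"
```

```text
in mark [ 88.3  87.8 108. ] yaw 53.03 j6 0.58 F [-2.5 -0.1  7.8] gap 9.5
[-0.20236268  0.61716883  0.00470646]
```

Request:
carry_out:
  deltas:
    - {"dp": [0,0,0.1],"roll": 4,"gripper": -1}
    - {"dp": [0,0,0.1],"roll": 8,"gripper": -1}
    - {"dp": [0,0,0.1],"roll": 8,"gripper": -1}

```text
clock: 61.07
eef_pos: [620.1, 102.9, 107.9]
eef_rot: [3.141, -0.0, 0.96]
wrist_force: [-2.3, -1.0, 7.3]
finger_gap: 9.8
finger_force: 39.8
```

```bash
python3 tgt.py; python3 -c "
from h import *; print(read_state()['moment'])"
```

```text
in mark [ 88.3  87.9 107.9] yaw 45.03 j6 0.72 F [-2.3 -1.   7.3] gap 9.8
[-0.11488095  0.61568453  0.00167634]
```

Request:
carry_out:
  deltas:
    - {"dp": [0,0,0.1],"roll": 4,"gripper": -1}
    - {"dp": [0,0,0.1],"roll": 7,"gripper": -1}
    - {"dp": [0,0,0.1],"roll": 7,"gripper": -1}

```text
clock: 61.32
eef_pos: [620.1, 103.0, 107.8]
eef_rot: [3.141, -0.0, 0.839]
wrist_force: [-2.5, -1.2, 7.7]
finger_gap: 9.5
finger_force: 39.6
```

```bash
python3 tgt.py; python3 -c "
from h import *; print(read_state()['moment'])"
```

```text
in mark [ 88.3  87.9 107.8] yaw 38.12 j6 0.84 F [-2.5 -1.2  7.7] gap 9.5
[-0.06523965  0.5846213   0.26537359]
```

Request:
carry_out:
  deltas:
    - {"dp": [0,0,0.1],"roll": 4,"gripper": -1}
    - {"dp": [0,0,0.1],"roll": 6,"gripper": -1}
    - {"dp": [0,0,0.1],"roll": 6,"gripper": -1}

```text
clock: 61.57
eef_pos: [620.2, 103.0, 107.8]
eef_rot: [3.141, -0.001, 0.736]
wrist_force: [-2.4, 0.1, 7.8]
finger_gap: 10.6
finger_force: 42.0
```

```bash
python3 tgt.py; python3 -c "
from h import *; print(read_state()['moment'])"
```

```text
in mark [ 88.3  87.9 107.8] yaw 32.21 j6 0.94 F [-2.4  0.1  7.8] gap 10.6
[-0.1660083   0.52973634  0.66663432]
```

Nut A reached its stop at the same final wing angle as B, with the moment rising to 0.67 N m and the pads skewing. A touch more, then release and check.

Request:
carry_out:
  deltas:
    - {"dp": [0,0,0],"roll": 2,"gripper": -1}
    - {"dp": [0,0,0],"roll": 2,"gripper": -1}
    - {"dp": [0,0,0],"roll": 2,"gripper": -0.1}
    - {"dp": [0,0,0],"roll": 2,"gripper": -0.1}
    - {"dp": [0,0,0],"roll": 2,"gripper": -0.1}
    - {"dp": [0,0,0],"roll": 2,"gripper": -0.1}
    - {"dp": [0,0,-15],"roll": 2,"gripper": -0.1}
    - {"dp": [0,0,-50],"roll": 2,"gripper": -0.1}
    - {"dp": [0,0,-85],"roll": 2,"gripper": -0.1}
    - {"dp": [0,0,-90],"roll": 2,"gripper": -0.1}

```text
clock: 62.4
eef_pos: [621.7, 103.1, 203.1]
eef_rot: [3.137, -0.007, 0.701]
wrist_force: [0.1, 0.2, 0.6]
finger_gap: 42.1
finger_force: 0.0
```

```bash
python3 tgt.py -120 0 210 0
```

```text
in mark [ 89.9  87.8 203.1] yaw 30.21 j6 0.98 F [0.1 0.2 0.6] gap 42.1
dp [-225.5  -29.7   -8.5] roll 30.2
```

Request:
carry_out:
  deltas:
    - {"dp": [-38,-5,-8],"roll": 5,"gripper": -0.1}
    - {"dp": [-76,-10,-8],"roll": 10,"gripper": -0.1}
    - {"dp": [-114,-15,-8],"roll": 15,"gripper": -0.1}
    - {"dp": [-152,-20,-8],"roll": 20,"gripper": -0.1}
    - {"dp": [-190,-25,-8],"roll": 25,"gripper": -0.1}
    - {"dp": [-225,-30,-8],"roll": 30,"gripper": -0.1}
    - {"dp": [-225,-30,-8],"roll": 30,"gripper": -0.1}
    - {"dp": [-225,-30,-8],"roll": 30,"gripper": -0.1}
    - {"dp": [-225,-30,-8],"roll": 30,"gripper": -0.1}

```text
clock: 63.15
eef_pos: [429.3, -19.1, 205.1]
eef_rot: [3.141, -0.001, 0.178]
wrist_force: [-0.5, 0.2, 0.0]
finger_gap: 42.7
finger_force: 0.0
```

```bash
python3 edge.py; python3 strap.py wrist; python3 mould.py top; ls -t pics | head -3
```

```text
mark [548.3   1. ] yaw 0.1739 | nest [547.7   1.3] 0.1728 | nest in mark (mm) [-0.58  0.47] yaw err deg -0.06
mark [548.3   1. ] yaw 0.1739 | nest [548.    1.4] 0.1738 | nest in mark (mm) [-0.23  0.47] yaw err deg -0.0
residual side offsets [ 0.2  -0.25 -0.2  -0.3 ] [2, 52, 52, 53]
mark [548.4   1. ] yaw 0.1741 | nest [547.6   1.4] 0.1778 | nest in mark (mm) [-0.64  0.5 ] yaw err deg 0.21
mark [548.4   1. ] yaw 0.1741 | nest [547.6   1.2] 0.1723 | nest in mark (mm) [-0.67  0.38] yaw err deg -0.1
residual side offsets [-0.55 -0.25 -0.3  -0.2 ] [4, 52, 52, 53]
wrist strap 0.93 rect [-75.  -73.6] [108.2  28.8] 44.9 tip dir deg 48.0 [356.5, 123.6, 469.3, 235.9]
wrist strap 0.68 rect [51.5 53.8] [54.4 28.7] 44.5 tip dir deg -136.9 [213.4, 0.0, 292.0, 52.7]
wrist strap 0.59 rect [-110.2  161.6] [24.  68.1] 84.7 tip dir deg 159.6 [117.0, 184.1, 148.4, 267.7]
top 63.5 [428.9 -19.  204.6] [-3.141e+00  1.000e-03  1.780e-01] [-0.13  0.03  1.84  0.    1.27  1.26] 42.6 [ 0.2 -0.1  0.1]
0.63 [521.1 316.6] [26.8 22.7] 89.8 [165.3, 244.4, 179.8, 255.6]
0.55 [484.7 320.4] [28.9 27.7] 28.6 [160.5, 259.4, 174.9, 276.7]
top63.5.png
s63.35.png
f63.2.png
```

View pics/top63.5.png

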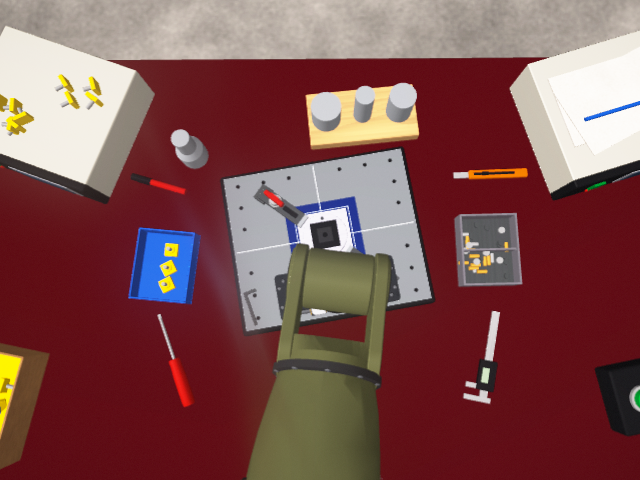

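View pics/s63.35.png

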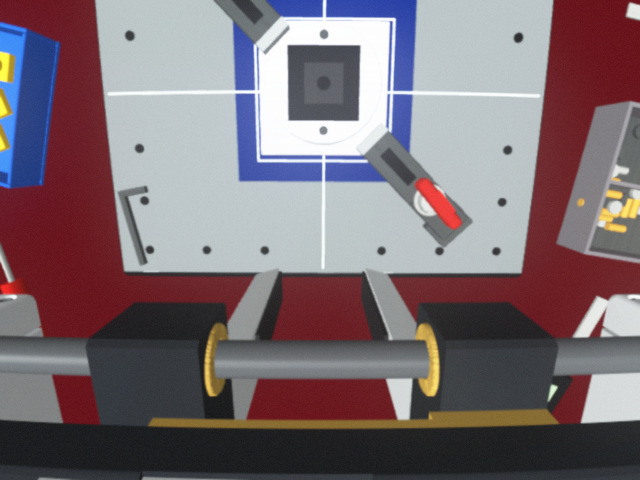

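The top view shows three mouldings in the tray at px (171,250), (167,268) and (166,285). The plate is clear and the tools and spare horn are where they started. The wrist view shows the nest centred at (323,90) in the square, with both straps over its flange and the red wing of B at (438,203). Handing in.

```bash
python3 -c "
from h import *; print(manip.sign_off())"
```

```text
the job is handed in; nothing more can be done
None
```

I handed the job in at about 64 s of the 210 s: the three mouldings found are in the tray, the nest sits within about 1 mm and 0.2° of the mark, both straps are over its flange, and both wing nuts turned until they hit their stops.

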